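# Vent the suction trap and ease its stopper out

### The job

Open the suction trap's vent: turn the blue stopcock key on the bottle's side arm from closed to half open (45 degrees) and leave it there. Then grip the red rubber stopper, which sits tight in the bottle's neck, and rock it side to side until it works free; a straight pull only lifts the bottle, which must stay down in its holder. Finish still holding the stopper, upright and still, about 2 cm clear above the bottle's mouth so that drips fall back in, and leave the other things on the bench where they are.

Things in the scene. Friction and masses are not known exactly. Their poses are not given: they have to be found in the camera images.
- bottle_holder: fixed round dark weighted base, 132 mm across, with an aluminium cup 39 mm tall in which the glass bottle stands; origin at the centre of its underside on the bench, z up; its +y axis is the direction in which the bottle's side arm points (the arm reaches 135 mm from the bottle's axis, 110 mm above the bench)
- trap_bottle (a joint): how far the glass bottle (90 mm across, 142 mm tall above the bench, neck 59 mm across at the lip) has been lifted out of the holder, m; 0 = seated. It can only move straight up in the holder; about 15 N of net upward pull lifts it
- mouth (a point): centre of the bottle's open mouth at the top of the lip, on the bottle's axis, 142 mm above the bench, z up. The bore is 42 mm wide; soft sealing lips 2.5 to 10.5 mm below the lip grip the stopper all round
- stopper: red rubber stopper, 50 g: cone 34 mm tall, 35 mm across at its foot, 39 at its top, the lower 22 mm in the neck, with a flat upright pull grip 38 mm long (x) by 16 thick (y) by 32 tall on top; origin at the centre of its foot, z up its axis. Pulled straight it holds with 25 to 45 N; rocked 0.12 rad each way about the sealing lips it creeps up 1 to 2 mm a swing and is free after about 20 mm
- stopper_grip (a point): middle of the stopper's pull grip where fingers can close on its 16 mm thickness (along its y): 56 mm above the stopper's foot, 10 mm below the top of the grip and 22 mm above the cone's top face
- vent_key (a joint): angle of the blue stopcock key, rad: 0 = closed (key bar across the side arm), 0.785 = half open, 1.571 = fully open (bar along the side arm); grows counter-clockwise seen from above; stays where it is left (0.06 N m of friction); it starts closed or nearly so
- vent_grip (a point): centre of the key's bar, on its vertical turning axis, 90 mm from the bottle's axis and 169 mm above the bench: bar 46 mm long (this point's x axis, which turns with the key) by 11 mm thick (y) by 19 mm tall, its top 7 mm above this point; free space of 28 mm below this point on both sides of the bar
- media_bottle: bystander: blue-capped media bottle, 52 mm across, 82 mm tall, standing by the holder; origin at the centre of its foot
- vial_1: bystander: small vial with yellow cap, 13 mm across, 48 mm tall, standing beside the holder; origin at the centre of its foot
- vial_2: bystander: the same vial with green cap; origin at the centre of its foot
- dish_a: bystander: clear round dish, 65 mm across, 17 mm tall; origin at the centre of its foot
- lab_timer: bystander: white bench timer lying flat, 62x70x18 mm; origin at the centre of its underside
- tweezers: bystander: fine steel tweezers, 15x124x10 mm; origin at the centre of its underside

How it is judged:
By the outcome, as a careful person would: the job done as asked, in the order asked, and still so for the second after the job is handed in, while the arm keeps its last pose, push and grip.
It also fails if it takes over 72 s, if anything falls off the work surface, if the arm or the gripper's body presses on something with over 40 N, if the wrist force passes 120 N, or if a joint passes its speed limit or range.

### The arm

A 7-joint arm with a two-finger parallel gripper is mounted at the origin on a cart in front of the work surface, level with it; the furniture and walls round the work are solid. World frame = base frame: x ahead of the robot, y to its left, z up, the work surface at z = 0. Lengths are in mm, angles in rad, forces in N, time in s.
With the tool pointing down it reaches from about 400 to 850 mm from the base axis. Payload 4.5 kg.
Tool frame: the origin (TCP) lies between the finger pads; the fingertips stand env.tip_extent ahead of it and the grasp point (between the pads) lies 11 mm behind it (env.tip_extent is the distance from the TCP to the fingertips, in mm); z points along the fingers, y is the line along which they close (so a half turn about z gives the same grasp; the last joint's range is limited). The gripper opens to 88 mm and grips with 3 to 60 N. Pads are 18 mm wide; open, the fingers measure 123 mm over their backs; the gripper's body (75 mm by 187 mm) begins 45 mm behind the grasp point.
Start: joints at [-1.117, 0.689, -0.195, 1.565, 0.157, 0.902, -0.215], TCP at [254.72, 570.763, 246.743] pointing down, gripper open.
Joint ranges: [-3.01, 3.01], [-0.46, 2.08], [-1.47, 1.51], [0.13, 2.56], [-1, 4.14], [0.04, 2.09], [-2.66, 2.66]. Speed limits (rad/s): [2.57, 2.57, 3.14, 3.14, 3.14, 3.14, 3.14].

### API

Orientations are given as a unit quaternion [x, y, z, w].
In Python, from rig import env gives the robot as it stands.
- The arm moves only by the tool arm_command, never from a script. Its argument "steps" is a list of rows, each an object of numbers: "rx", "ry", "rz": the turn, a rotation vector about the tool's x, y, z in units of 1.5 rad (1.0 is 1.5 rad); "dx", "dy", "dz": the shift along the tool's x, y, z in units of 150 mm (1.0 is 150 mm); "claw": the opening, from -1 (shut) to 1 (fully open), so that 0 is half open. In form: [{"rx": .., "ry": .., "rz": .., "dx": .., "dy": .., "dz": .., "claw": ..}, ...]. A call has 1 to 10 rows; each row is the pose to reach, as a shift and turn from the pose commanded when the call began, along the tool's axes at that moment; what a row does not reach only later rows make up. A row lasts 1/12 s, in which the tool goes at most 41.7 mm and 7.16 degrees, less where a joint would pass 70% of its speed; a pose out of reach is approached as far as the arm can. A call with a number of a shift or a turn outside -1 to 1 is refused whole. A call with a gripper value outside its range is refused whole. The fingers move at their own pace and stop on an object; "squeeze" is the grip in N (left out, the last holds). Time passes only in rows, so rows that repeat a pose let the fingers close. It gives the time, the measured TCP pose, the force, the opening and the grip force at its end, in the units of the state.
- env.get_obs(): the state, without advancing time (a new reading comes with each control period).
- env.capture(name): name is "scene" or "top" or "wrist"; returns the picture (384x512x3 uint8, red, green, blue); there is no depth.
- env.camera_params(name): a dict with "fx", "fy", "cx", "cy" (pixels), "world_to_cam" (4x4, takes a point from world to camera coordinates); the wrist camera has in their place "T_tool_cam" (4x4, takes a point from camera to tool coordinates, whose origin is the TCP and whose axes are the flange's). Camera axes: x right, y down, z forward; pixel columns grow to the right and rows downward; lengths in mm; the calibration is good to about 2 mm. The wrist camera is an equidistant fisheye: a pixel r from the principal point sees the ray r / f radians off the axis. A picture is of the moment at which its call begins: read the wrist's pose just before it. camera_params takes no time and is no camera call.
- env.hand_in(): hands the job in; it is judged then, once.
The state is a dict: "clock": time; "joint_positions": joint angles; "qvel": joint speeds; "joint_torque": joint torques, N m; "ee_pos": TCP position; "tcp_rot": TCP orientation; "ft_force": force on the tool from outside, world axes, zero at the start; "moment": the same for the moment, N m; "grip_width": finger opening in mm; "grip_force": force on a finger pad.
Only numpy, scipy, OpenCV 4.12 (cv2) and the standard library are available. Lean on these libraries where they do the work, as an engineer would, in place of code of your own. Each camera call takes 0.05 s, during which the arm holds its last target. There are 200 camera calls.

## Working session

There is one attempt and no reset: what is moved stays moved. The work goes in short steps, Python scripts to look and compute and a tool call to move; the robot and the scene stay as the last step left them, time stands still between calls to the robot, and variables do not carry over. Pictures are saved under pics/ and viewed, at most 10 in all, crops included, and the job is handed in when it is done.

Besides the shell and the picture viewer there is one more tool, called after ">>>" as name(argument=value, ...) on one line, values as JSON. arm_command: Moves the arm, as the interface text tells. Its arguments: {"type":"object","properties":{"steps":{"type":"array"},"squeeze":{"type":"number"}},"required":["steps"]}

```bash
ls; mkdir -p pics; python3 - <<'E'
from rig import env
import cv2,numpy as np
np.set_printoptions(precision=4,suppress=True)
print(env.tip_extent, env.get_obs())
for n in ("scene","top"):
    im=env.capture(n); cv2.imwrite(f"pics/{n}0.png",cv2.cvtColor(im,cv2.COLOR_RGB2BGR)); print(n,env.camera_params(n))
print(env.camera_params("wrist"))
E
```

```text
pics
8.0 {'clock': 0.0, 'joint_positions': array([-1.1172,  0.69  , -0.1945,  1.5663,  0.1573,  0.9025, -0.2151]), 'qvel': array([-0.0007,  0.0019, -0.0001,  0.    , -0.0007,  0.0002, -0.0012]), 'joint_torque': array([  0.0001, -52.7566,  -1.2669, -15.3426,  -0.0526,   0.0066,
         0.0002]), 'ee_pos': array([254.5469, 570.1451, 245.904 ]), 'tcp_rot': array([ 0.2083,  0.9781, -0.0009, -0.0001]), 'ft_force': array([-0.2264,  0.4422,  0.152 ]), 'moment': array([0.0014, 0.0204, 0.016 ]), 'grip_force': 0.0, 'grip_width': 88.19635552648535}
scene {'fx': 397.3646638408068, 'fy': 397.3646638408068, 'cx': 254.36504140744808, 'cy': 194.69924171940815, 'world_to_cam': array([[  -0.8371,   -0.5471,   -0.0075,  622.3728],
       [  -0.2121,    0.3371,   -0.9173,  121.5443],
       [   0.5043,   -0.7662,   -0.3982, 1084.6797],
       [   0.    ,    0.    ,    0.    ,    1.    ]])}
top {'fx': 498.0750723309826, 'fy': 498.0750723309826, 'cx': 254.9469279226332, 'cy': 191.44540262099133, 'world_to_cam': array([[  -0.0853,   -0.9964,   -0.0042,  361.4511],
       [  -0.9709,    0.084 ,   -0.2242,  524.3825],
       [   0.2237,   -0.015 ,   -0.9745, 1137.7674],
       [   0.    ,    0.    ,    0.    ,    1.    ]])}
{'fx': 297.3186396354542, 'fy': 297.3186396354542, 'cx': 251.3237893724271, 'cy': 196.05840428508088, 'T_tool_cam': array([[  -0.0001,   -0.95  ,   -0.3124,   82.1304],
       [   1.    ,    0.0001,   -0.0005,    0.7294],
       [   0.0005,   -0.3124,    0.95  , -137.027 ],
       [   0.    ,    0.    ,    0.    ,    1.    ]])}
```

View pics/scene0.png

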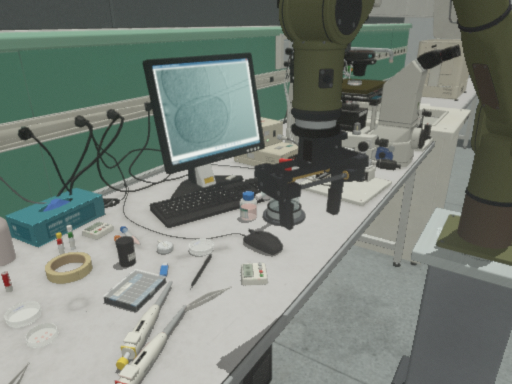

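View pics/top0.png

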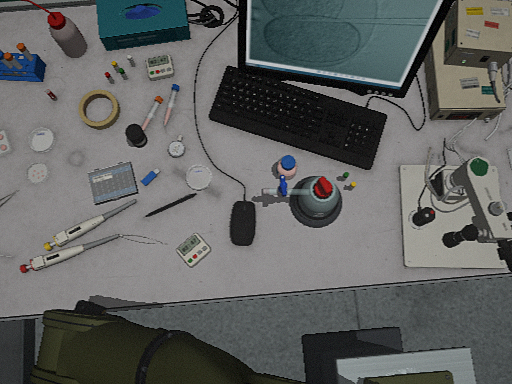

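The top view shows the holder at about (316,203), the red stopper at (323,188), the side arm running left to about (265,191) and the blue key near (283,186). The media bottle is at (288,165) and the vials are at (346,176) and (353,184). In the scene view the gripper hides the bottle. I'll zoom in on the top view and compute positions.

```bash
cat > h.py <<'E'
import numpy as np,cv2
from rig import env
from scipy.spatial.transform import Rotation as R
np.set_printoptions(precision=3,suppress=True)
def save(im,n): cv2.imwrite(f"pics/{n}.png",cv2.cvtColor(im,cv2.COLOR_RGB2BGR))
def at_z(name,u,v,z):
    p=env.camera_params(name);M=np.linalg.inv(p["world_to_cam"])
    d=M[:3,:3]@[(u-p["cx"])/p["fx"],(v-p["cy"])/p["fy"],1];o=M[:3,3]
    return o+d*(z-o[2])/d[2]
def wpose():
    o=env.get_obs();T=np.eye(4);T[:3,:3]=R.from_quat(o["tcp_rot"]).as_matrix();T[:3,3]=o["ee_pos"];return T
def w_ray(T,u,v):
    p=env.camera_params("wrist");x=np.array([u-p["cx"],v-p["cy"]])/p["fx"];r=np.hypot(*x)
    d=np.array([*(x/max(r,1e-9)*np.sin(r)),np.cos(r)]);M=T@p["T_tool_cam"];return M[:3,3],M[:3,:3]@d
def w_at_z(T,u,v,z):
    o,d=w_ray(T,u,v);return o+d*(z-o[2])/d[2]
def w_px(T,P):
    p=env.camera_params("wrist");q=np.linalg.inv(T@p["T_tool_cam"])@np.append(P,1);q=q[:3]
    th=np.arctan2(np.hypot(q[0],q[1]),q[2]);n=q[:2]/np.hypot(q[0],q[1]);return n*th*p["fx"]+[p["cx"],p["cy"]]
E
python3 - <<'E'
from h import *
im=cv2.cvtColor(cv2.imread("pics/top0.png"),cv2.COLOR_BGR2RGB)
c=im[140:240,250:370]; save(cv2.resize(c,None,fx=6,fy=6,interpolation=cv2.INTER_CUBIC),"top0c")
for n,(u,v,z) in dict(stop=(323,186,186),holder=(316,203,15),key=(283,186,169),cap=(288,161,82),v1=(353,184,48),v2=(346,176,48)).items(): print(n,at_z("top",u,v,z))
E
```

```text
stop [523.939 170.263 186.   ]
holder [521.419 165.871  15.   ]
key [535.372 254.687 169.   ]
cap [616.148 230.296  82.   ]
v1 [554.214  75.309  48.   ]
v2 [575.691  89.751  48.   ]
```

View pics/top0c.png

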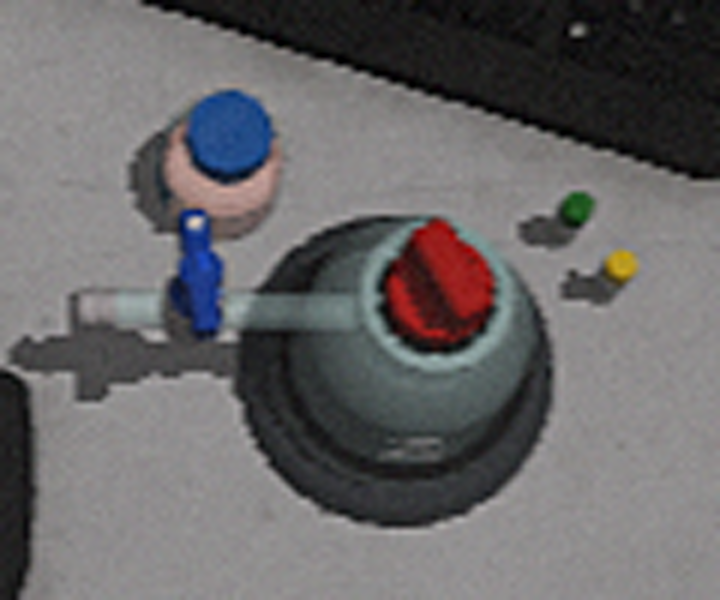

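The zoomed crop shows, in crop pixels at 6x:
- **Key bar:** from (195,218) to (207,330).
- **Side arm:** from its tip at (75,308) to the bottle near (350,312).
- **Mouth:** centred near (438,288).
- **Stopper grip:** running diagonally from about (437,225) to (480,310).

Next I'll compute the frames and a move to look down from close above.

```bash
python3 - <<'E'
from h import *
f=lambda u,v,z: at_z("top",250+u/6-.4,140+v/6-.4,z)
m=f(438,288,142);tip=f(75,308,110);h=f(396,371,3)
print("mouth",m,"armtip",tip,np.linalg.norm((tip-m)[:2]),"holder",h)
k1=f(195,212,176);k2=f(207,333,176);print("key",k1,k2,(k1+k2)/2,np.linalg.norm(k1-k2))
print("cap",f(231,135,82))
print("monitor base",at_z("top",320,90,100))
d=(tip-h)[:2];print("arm yaw from +y",np.arctan2(-d[0],d[1]),np.hypot(*d))
T=wpose();g=np.array([515,215,330.]);print("tool shift",T[:3,:3].T@(g-T[:3,3])/150)
# yaw wanted: tool y along arm
y=d/np.hypot(*d);ty=T[:2,1];print("yaw world",np.arctan2(ty[0]*y[1]-ty[1]*y[0],ty@y))
E
```

```text
mouth [530.427 164.703 142.   ] armtip [541.818 299.41  110.   ] 135.1879596136677 holder [527.832 164.763   3.   ]
key [558.626 254.732 176.   ] [513.363 254.817 176.   ] [535.994 254.775 176.   ] 45.2632998007511
cap [613.402 230.331  82.   ]
monitor base [783.362 136.242 100.   ]
arm yaw from +y -0.10350647508338909 135.37107410361526
tool shift [-2.551 -1.456 -0.557]
yaw world 0.31621854876263666
```

>>> arm_command(steps=[{"dx": -0.25, "dy": -0.1, "dz": -0.25}, {"dx": -0.5, "dy": -0.25, "dz": -0.4}, {"dx": -0.75, "dy": -0.4, "dz": -0.5}, {"dx": -1, "dy": -0.55, "dz": -0.55}, {"dx": -1, "dy": -0.57, "dz": -0.56}, {"dx": -1, "dy": -0.57, "dz": -0.56}])

```text
schema error: expected keys rx, ry, rz, dx, dy, dz, claw
```

>>> arm_command(steps=[{"dx": -0.25, "dy": -0.12, "rz": -0.05}, {"dx": -0.5, "dy": -0.25, "rz": -0.1}, {"dx": -0.75, "dy": -0.4, "rz": -0.15}, {"dx": -1, "dy": -0.55, "rz": -0.2}, {"dx": -1, "dy": -0.57, "rz": -0.21}, {"dx": -1, "dy": -0.57, "rz": -0.21}])

```text
schema error: expected keys rx, ry, rz, dx, dy, dz, claw
```

```bash
python3 - <<'E'
from h import *
T=wpose();g=np.array([505,200,330.]);print(env.get_obs()["clock"],T,"tool shift",T[:3,:3].T@(g-T[:3,3])/150)
E
```

```text
0.1 [[ -0.913   0.408  -0.001 254.557]
 [  0.408   0.913  -0.002 570.201]
 [ -0.     -0.002  -1.    246.   ]
 [  0.      0.      0.      1.   ]] tool shift [-2.53  -1.574 -0.557]
```

>>> arm_command(steps=[{"rx": 0, "ry": 0, "rz": 0, "claw": 1, "dx": -0.25, "dy": -0.1, "dz": -0.25}, {"rx": 0, "ry": 0, "rz": 0, "claw": 1, "dx": -0.5, "dy": -0.25, "dz": -0.4}, {"rx": 0, "ry": 0, "rz": 0, "claw": 1, "dx": -0.75, "dy": -0.4, "dz": -0.5}, {"rx": 0, "ry": 0, "rz": 0, "claw": 1, "dx": -1, "dy": -0.6, "dz": -0.56}, {"rx": 0, "ry": 0, "rz": 0, "claw": 1, "dx": -1, "dy": -0.6, "dz": -0.56}])

```text
clock: 0.52
ee_pos: [357.2, 424.4, 331.6]
tcp_rot: [0.21, 0.978, -0.0, 0.001]
ft_force: [0.4, -0.5, 0.1]
grip_width: 88.3
grip_force: 0.0
```

>>> arm_command(steps=[{"rx": 0, "ry": 0, "rz": -0.05, "claw": 1, "dx": -0.25, "dy": -0.15, "dz": 0}, {"rx": 0, "ry": 0, "rz": -0.1, "claw": 1, "dx": -0.5, "dy": -0.3, "dz": 0}, {"rx": 0, "ry": 0, "rz": -0.15, "claw": 1, "dx": -0.75, "dy": -0.45, "dz": 0}, {"rx": 0, "ry": 0, "rz": -0.21, "claw": 1, "dx": -1, "dy": -0.6, "dz": 0}, {"rx": 0, "ry": 0, "rz": -0.21, "claw": 1, "dx": -1, "dy": -0.6, "dz": 0}])

```text
clock: 0.93
ee_pos: [460.2, 275.3, 330.1]
tcp_rot: [0.057, 0.998, -0.003, 0.001]
ft_force: [-0.0, -0.8, 0.2]
grip_width: 88.5
grip_force: 0.0
```

```bash
python3 - <<'E'
from h import *
T=wpose();g=np.array([505,200,330.]);print(env.get_obs()["clock"],T,"tool shift",T[:3,:3].T@(g-T[:3,3])/150)
E
```

```text
0.9333 [[ -0.994   0.113   0.002 460.195]
 [  0.113   0.994  -0.006 275.334]
 [ -0.002  -0.006  -1.    330.06 ]
 [  0.      0.      0.      1.   ]] tool shift [-0.354 -0.465  0.004]
```

>>> arm_command(steps=[{"rx": 0, "ry": 0, "rz": 0, "claw": 0.5, "dx": -0.17, "dy": -0.2, "dz": 0}, {"rx": 0, "ry": 0, "rz": 0, "claw": 0.0, "dx": -0.35, "dy": -0.43, "dz": 0}, {"rx": 0, "ry": 0, "rz": 0, "claw": 0, "dx": -0.35, "dy": -0.43, "dz": 0}, {"rx": 0, "ry": 0, "rz": 0, "claw": 0, "dx": -0.35, "dy": -0.43, "dz": 0}, {"rx": 0, "ry": 0, "rz": 0, "claw": 0, "dx": -0.35, "dy": -0.43, "dz": 0}])

```text
clock: 1.35
ee_pos: [500.3, 214.9, 330.4]
tcp_rot: [0.053, 0.999, 0.0, -0.001]
ft_force: [0.2, -0.0, 0.6]
grip_width: 57.0
grip_force: 0.0
```

```bash
python3 - <<'E'
from h import *
T=wpose();im=env.capture("wrist");np.save("T1.npy",T);save(im,"w1");print(T)
save(cv2.resize(im[60:320,80:430],None,fx=2.2,fy=2.2,interpolation=cv2.INTER_CUBIC),"w1c")
E
```

```text
[[ -0.994   0.105  -0.001 500.286]
 [  0.105   0.994   0.001 214.885]
 [  0.001   0.     -1.    330.426]
 [  0.      0.      0.      1.   ]]
```

View pics/w1c.png

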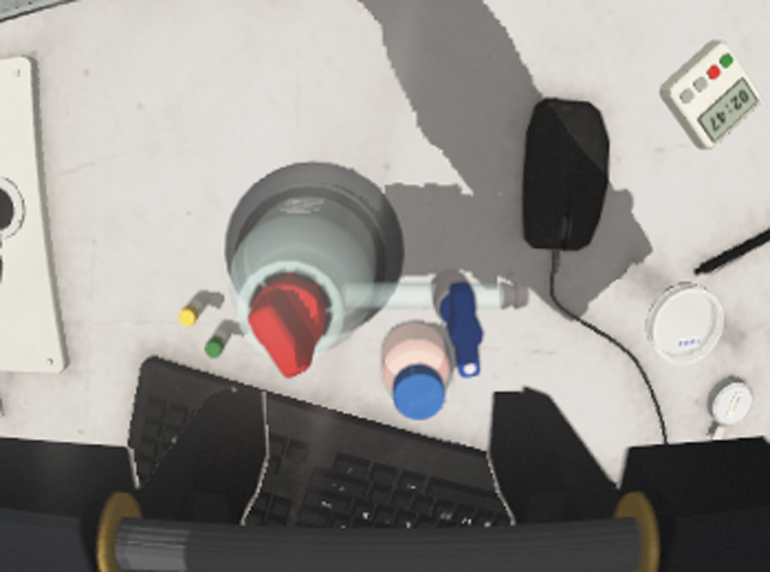

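The wrist view (2.2x crop, offset 80,60) shows the key bar from (458,285) to (470,372). The stopper's grip top runs from about (255,315) to (300,372), and the mouth is near (290,307). I'll zoom in on that part.

```bash
python3 - <<'E'
from h import *
im=cv2.cvtColor(cv2.imread("pics/w1.png"),cv2.COLOR_BGR2RGB)
save(cv2.resize(im[165:240,170:310],None,fx=5.5,fy=5.5,interpolation=cv2.INTER_CUBIC),"w1d")
E
```

```text
(no output)
```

View pics/w1d.png

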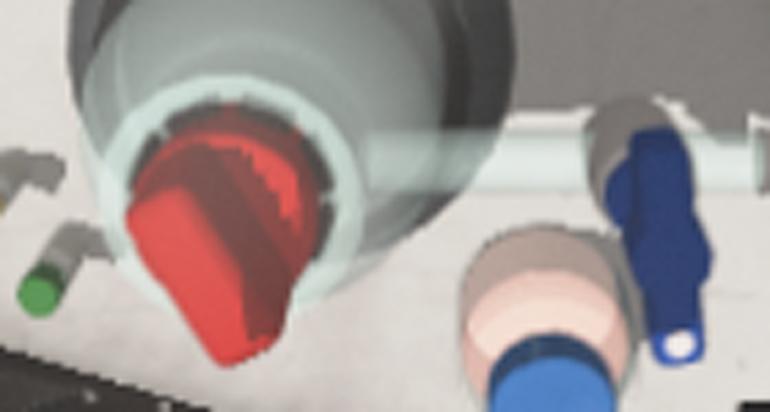

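```bash
python3 - <<'E'
from h import *
T=np.load("T1.npy");f=lambda u,v,z:w_at_z(T,170+u/5.5-.4,165+v/5.5-.4,z)
a,b,c=f(128,215,186),f(222,366,186),f(180,187,186)
print("stop corners",a,b,c,"len",np.linalg.norm(b-a),"thick",np.linalg.norm(c-a))
d=(b-a)[:2];print("grip dir yaw",np.arctan2(d[1],d[0]),"centre",(b+c)/2)
k1,k2=f(660,130,176),f(681,360,176);d=(k2-k1)[:2];print("key",k1,k2,np.hypot(*d),np.arctan2(d[1],d[0]),(k1+k2)/2)
l1,l2,r1,r2=f(636,150,176),f(660,340,176),f(689,150,176),f(703,340,176)
for p,q in((l1,l2),(r1,r2)): d=q-p;print("edge",np.arctan2(d[1],d[0]))
print("w",r1-l1,r2-l2)
print("mouth",f(238,195,142),"armtip",f(765,162,110))
for n,P in dict(m=(529,165,142),key=(537,254.5,176)).items(): print(n,(w_px(T,P)-[170,165]+.4)*5.5)
E
```

```text
stop corners [512.667 154.586 186.   ] [544.731 167.441 186.   ] [508.279 165.223 186.   ] len 34.54407310008023 thick 11.506280774157027
grip dir yaw 0.3812867214432678 centre [526.505 166.332 186.   ]
key [509.763 254.347 176.   ] [557.415 255.607 176.   ] 47.66868320501333 0.02644091457800923 [533.589 254.977 176.   ]
edge 0.053923981029163674
edge 0.015526227923351526
w [ 1.045 10.013  0.   ] [0.988 8.497 0.   ]
mouth [525.276 168.099 142.   ] armtip [540.556 285.222 110.   ]
m [226.276 212.917]
key [669.721 264.865]
```

>>> arm_command(steps=[{"rx": 0, "ry": 0, "rz": -0.04, "claw": 0, "dx": -0.1, "dy": 0.14, "dz": 0.15}, {"rx": 0, "ry": 0, "rz": -0.09, "claw": 0, "dx": -0.2, "dy": 0.29, "dz": 0.3}, {"rx": 0, "ry": 0, "rz": -0.09, "claw": 0, "dx": -0.2, "dy": 0.29, "dz": 0.5}, {"rx": 0, "ry": 0, "rz": -0.09, "claw": 0, "dx": -0.2, "dy": 0.29, "dz": 0.7}, {"rx": 0, "ry": 0, "rz": -0.09, "claw": 0, "dx": -0.2, "dy": 0.29, "dz": 0.7}, {"rx": 0, "ry": 0, "rz": -0.09, "claw": 0, "dx": -0.2, "dy": 0.29, "dz": 0.7}])

```text
clock: 1.9
ee_pos: [533.4, 255.8, 224.9]
tcp_rot: [-0.017, 1.0, -0.0, -0.002]
ft_force: [-1.1, 0.2, 1.0]
grip_width: 44.3
grip_force: 0.0
```

```bash
python3 - <<'E'
from h import *
T=wpose();im=env.capture("wrist");np.save("T2.npy",T);print(T,env.get_obs()["grip_width"])
im=im.copy()
for P in((535,255,176),(558,255.5,176),(512,254.5,176),(529,166,186)):
    u,v=w_px(T,np.array(P));print(u,v);cv2.circle(im,(int(round(u)),int(round(v))),2,(0,255,0),-1)
save(cv2.resize(im[90:384,100:450],None,fx=2,fy=2,interpolation=cv2.INTER_CUBIC),"w2")
E
```

```text
[[ -0.999  -0.033  -0.003 533.37 ]
 [ -0.033   0.999  -0.001 255.785]
 [  0.004  -0.001  -1.    224.89 ]
 [  0.      0.      0.      1.   ]] 44.07525049629534
248.78268971163084 227.17735883961745
248.53170282653116 256.39959291405654
249.07441170019953 195.16499602592225
119.73479781394437 219.08669344346194
```

View pics/w2.png

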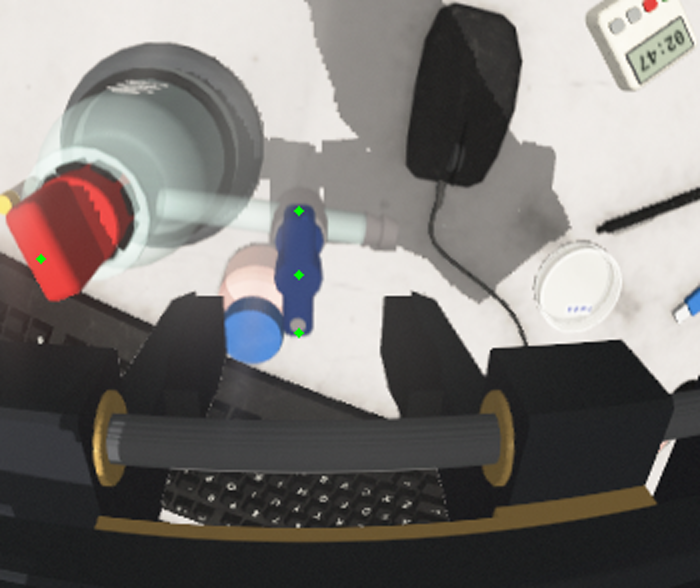

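The wrist view shows the projected key centre, about (298,273), on the blue bar. The bar runs from (298,205) to (300,335), parallel to the finger faces. I'll descend and grip it.

>>> arm_command(steps=[{"rx": 0, "ry": 0, "rz": 0, "claw": 0, "dx": 0, "dy": 0, "dz": 0.15}, {"rx": 0, "ry": 0, "rz": 0, "claw": 0, "dx": 0, "dy": -0.005, "dz": 0.3}, {"rx": 0, "ry": 0, "rz": 0, "claw": 0, "dx": 0, "dy": -0.005, "dz": 0.45}, {"rx": 0, "ry": 0, "rz": 0, "claw": 0, "dx": 0, "dy": -0.005, "dz": 0.45}, {"rx": 0, "ry": 0, "rz": 0, "claw": -0.4, "dx": 0, "dy": -0.005, "dz": 0.45}, {"rx": 0, "ry": 0, "rz": 0, "claw": -0.8, "dx": 0, "dy": -0.005, "dz": 0.45}, {"rx": 0, "ry": 0, "rz": 0, "claw": -0.8, "dx": 0, "dy": -0.005, "dz": 0.45}, {"rx": 0, "ry": 0, "rz": 0, "claw": -0.8, "dx": 0, "dy": -0.005, "dz": 0.45}, {"rx": 0, "ry": 0, "rz": 0, "claw": -0.8, "dx": 0, "dy": -0.005, "dz": 0.45}], squeeze=12)

```text
clock: 2.7
ee_pos: [535.8, 254.2, 159.5]
tcp_rot: [-0.015, 1.0, 0.001, 0.001]
ft_force: [0.5, 0.1, -0.7]
grip_width: 12.7
grip_force: 0.0
```

>>> arm_command(steps=[{"rx": 0, "ry": 0, "rz": 0, "claw": -1, "dx": 0, "dy": 0, "dz": 0}, {"rx": 0, "ry": 0, "rz": 0, "claw": -1, "dx": 0, "dy": 0, "dz": 0}, {"rx": 0, "ry": 0, "rz": 0, "claw": -1, "dx": 0, "dy": 0, "dz": 0}], squeeze=12)

```text
clock: 2.95
ee_pos: [535.7, 254.0, 159.3]
tcp_rot: [-0.015, 1.0, 0.0, 0.001]
ft_force: [-1.3, -1.0, 6.5]
grip_width: 10.9
grip_force: 12.0
```

>>> arm_command(steps=[{"rx": 0, "ry": 0, "rz": -0.05, "claw": -1, "dx": 0, "dy": 0, "dz": 0}, {"rx": 0, "ry": 0, "rz": -0.1, "claw": -1, "dx": 0, "dy": 0, "dz": 0}, {"rx": 0, "ry": 0, "rz": -0.15, "claw": -1, "dx": 0, "dy": 0, "dz": 0}, {"rx": 0, "ry": 0, "rz": -0.2, "claw": -1, "dx": 0, "dy": 0, "dz": 0}, {"rx": 0, "ry": 0, "rz": -0.25, "claw": -1, "dx": 0, "dy": 0, "dz": 0}, {"rx": 0, "ry": 0, "rz": -0.3, "claw": -1, "dx": 0, "dy": 0, "dz": 0}, {"rx": 0, "ry": 0, "rz": -0.35, "claw": -1, "dx": 0, "dy": 0, "dz": 0}, {"rx": 0, "ry": 0, "rz": -0.4, "claw": -1, "dx": 0, "dy": 0, "dz": 0}, {"rx": 0, "ry": 0, "rz": -0.44, "claw": -1, "dx": 0, "dy": 0, "dz": 0}, {"rx": 0, "ry": 0, "rz": -0.44, "claw": -1, "dx": 0, "dy": 0, "dz": 0}])

```text
clock: 3.78
ee_pos: [536.2, 252.7, 159.3]
tcp_rot: [-0.339, 0.941, -0.001, 0.001]
ft_force: [0.5, -2.5, 7.3]
grip_width: 10.8
grip_force: 12.0
```

>>> arm_command(steps=[{"rx": 0, "ry": 0, "rz": 0, "claw": -1, "dx": 0, "dy": 0, "dz": 0}, {"rx": 0, "ry": 0, "rz": 0, "claw": -1, "dx": 0, "dy": 0, "dz": 0}])

```text
clock: 3.95
ee_pos: [536.2, 252.7, 159.3]
tcp_rot: [-0.338, 0.941, -0.001, 0.001]
ft_force: [-0.3, -3.5, 7.3]
grip_width: 10.7
grip_force: 12.0
```

>>> arm_command(steps=[{"rx": 0, "ry": 0, "rz": 0, "claw": -0.3, "dx": 0, "dy": 0, "dz": 0}, {"rx": 0, "ry": 0, "rz": 0, "claw": -0.3, "dx": 0, "dy": 0, "dz": 0}, {"rx": 0, "ry": 0, "rz": 0, "claw": -0.3, "dx": 0, "dy": 0, "dz": 0}, {"rx": 0, "ry": 0, "rz": 0, "claw": -0.3, "dx": 0, "dy": 0, "dz": -0.1}, {"rx": 0, "ry": 0, "rz": 0, "claw": 0, "dx": 0, "dy": 0, "dz": -0.3}, {"rx": 0, "ry": 0, "rz": 0, "claw": 0, "dx": 0, "dy": 0, "dz": -0.5}, {"rx": 0, "ry": 0, "rz": 0.07, "claw": 0.1, "dx": 0.1, "dy": -0.15, "dz": -0.7}, {"rx": 0, "ry": 0, "rz": 0.14, "claw": 0.1, "dx": 0.15, "dy": -0.3, "dz": -0.8}, {"rx": 0, "ry": 0, "rz": 0.2, "claw": 0.1, "dx": 0.15, "dy": -0.35, "dz": -0.85}, {"rx": 0, "ry": 0, "rz": 0.2, "claw": 0.1, "dx": 0.15, "dy": -0.35, "dz": -0.85}])

```text
clock: 4.78
ee_pos: [553.5, 196.9, 287.6]
tcp_rot: [-0.191, 0.982, -0.001, 0.002]
ft_force: [0.9, 0.3, -0.1]
grip_width: 48.8
grip_force: 0.0
```

```bash
python3 - <<'E'
from h import *
T=wpose();im=env.capture("wrist");np.save("T3.npy",T);save(im,"w3");print(T,env.get_obs()["clock"])
for P in((535,255,176),(529,166,186)): print(w_px(T,np.array(P)))
P=[w_px(T,np.array(p)) for p in((535,255,176),(529,166,186))];c=(P[0]+P[1])/2;print(c)
x,y=int(c[0])-90,int(c[1])-60;x,y=max(x,0),max(y,0);print(x,y)
save(cv2.resize(im[y:y+130,x:x+178],None,fx=4.5,fy=4.5,interpolation=cv2.INTER_CUBIC)[:590,:800],"w3c")
E
```

```text
[[ -0.927  -0.374   0.005 553.501]
 [ -0.374   0.927  -0.    196.886]
 [ -0.004  -0.002  -1.    287.607]
 [  0.      0.      0.      1.   ]] 4.8333
[318.084 200.14 ]
[226.473 159.219]
[272.279 179.679]
182 119
```

View pics/w3c.png

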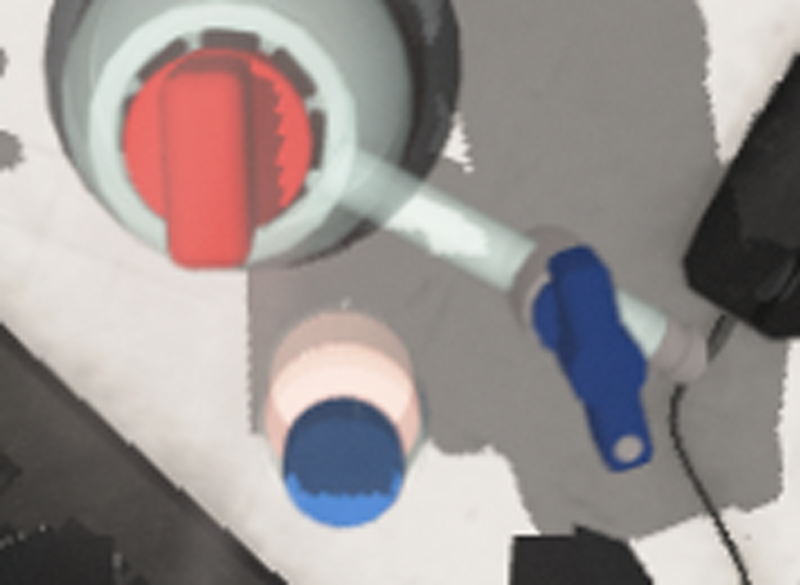

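The crop (4.5x, offset 182,119) shows the key bar turned, from (577,255) to (630,460), and the side arm running from (350,178) to (690,360). The stopper grip is nearly parallel to the tool x axis, with its top face from about (207,75) to (211,262).

```bash
python3 - <<'E'
from h import *
T=np.load("T3.npy");f=lambda u,v,z:w_at_z(T,182+u/4.5-.4,119+v/4.5-.4,z)
yaw=lambda p,q:np.arctan2((q-p)[1],(q-p)[0])
for n,(a,b) in dict(c=((577,250),(631,464)),l=((560,275),(608,455)),r=((607,270),(650,447))).items():
    p,q=f(*a,176),f(*b,176);print("key",n,yaw(p,q),(p+q)/2,np.linalg.norm(p-q))
m=f(222,135,142);t=f(690,360,110);print("mouth",m,"tip",t,np.linalg.norm((t-m)[:2]),"armyaw",yaw(m,t)-np.pi/2)
p,q=f(370,160,118),f(660,322,118);print("arm top line yaw?",yaw(f(350,180,110),f(690,360,110))-np.pi/2)
p,q=f(207,72,186),f(211,265,186);print("grip",yaw(p,q),(p+q)/2,np.linalg.norm(p-q))
print("l",yaw(f(163,90,186),f(170,250,186)),"r",yaw(f(247,90,186),f(250,250,186)))
E
```

```text
key c 0.6904261703257941 [534.406 252.717 176.   ] 47.342368812942475
key l 0.6977094378690512 [537.314 249.484 176.   ] 39.96725646547747
key r 0.6888951163855067 [532.643 257.368 176.   ] 39.239951017961175
mouth [527.263 165.976 142.   ] tip [541.248 296.018 110.   ] 130.79244167272998 armyaw -0.10713420202387569
arm top line yaw? -0.0967646004783449
grip 0.3857737003492812 [526.29  166.316 186.   ] 35.75096428139118
l 0.4011677346672504 r 0.39054691056194607
```

Key angle ≈ 0.69 + 0.10 = 0.79 rad, which is the half-open target. Next is the stopper grip.

>>> arm_command(steps=[{"rx": 0, "ry": 0, "rz": 0, "claw": 0, "dx": 0.12, "dy": -0.06, "dz": 0.1}, {"rx": 0, "ry": 0, "rz": 0, "claw": 0, "dx": 0.235, "dy": -0.125, "dz": 0.25}, {"rx": 0, "ry": 0, "rz": 0, "claw": 0, "dx": 0.235, "dy": -0.125, "dz": 0.4}, {"rx": 0, "ry": 0, "rz": 0, "claw": 0, "dx": 0.235, "dy": -0.125, "dz": 0.55}, {"rx": 0, "ry": 0, "rz": 0, "claw": 0, "dx": 0.235, "dy": -0.125, "dz": 0.7}, {"rx": 0, "ry": 0, "rz": 0, "claw": 0, "dx": 0.235, "dy": -0.125, "dz": 0.81}, {"rx": 0, "ry": 0, "rz": 0, "claw": 0, "dx": 0.235, "dy": -0.125, "dz": 0.81}, {"rx": 0, "ry": 0, "rz": 0, "claw": 0, "dx": 0.235, "dy": -0.125, "dz": 0.81}])

```text
clock: 5.5
ee_pos: [524.1, 169.6, 162.6]
tcp_rot: [-0.196, 0.981, 0.0, -0.002]
ft_force: [-0.7, 0.6, 0.6]
grip_width: 44.0
grip_force: 0.0
```

```bash
python3 - <<'E'
from h import *
T=wpose();im=env.capture("wrist");T2=wpose();np.save("T4.npy",T);print(T[:3,3],T2[:3,3])
for P in((527.5,166.2,186),): print(w_px(T,np.array(P)))
P=w_px(T,np.array((527.5,166.2,186)));print((P-[150,150])*3.5)
g=T@np.array([0,0,-11,1]);print("TCP axis at z186 px",(w_px(T,(T@np.array([0,0,-(186-T[2,3]),1]))[:3])-[150,150])*3.5)
save(cv2.resize(im[150:320,150:370],None,fx=3.5,fy=3.5,interpolation=cv2.INTER_CUBIC),"w4c")
E
```

```text
[524.139 169.593 162.616] [524.287 169.771 162.971]
[239.497 289.31 ]
[313.241 487.584]
TCP axis at z186 px [346.168 477.337]
```

View pics/w4c.png

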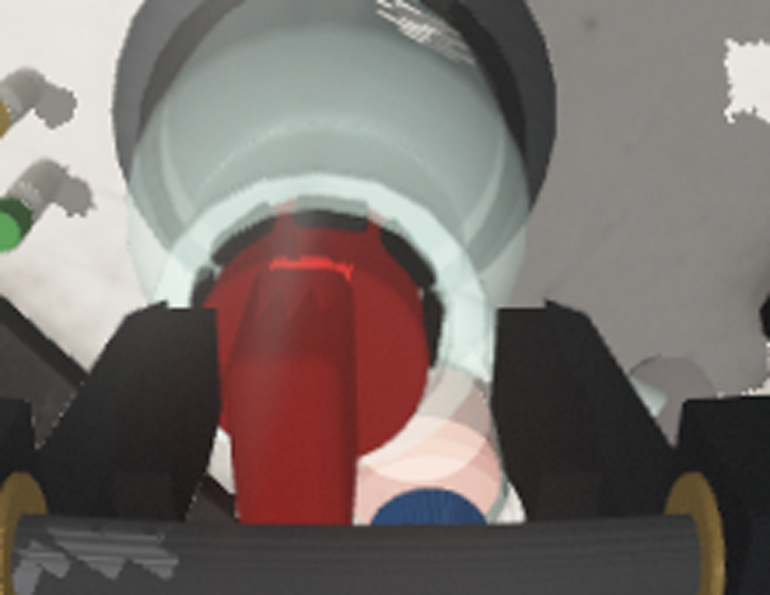

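The wrist view (3.5x crop) shows the fingers straddling the red grip. The grip's centre line is at x≈296–313, and the tool axis is at 346–357, so the tool must shift about 5 mm along −y. It must also rise slightly to stay off the cone.

>>> arm_command(steps=[{"rx": 0, "ry": 0, "rz": 0, "claw": 0, "dx": -0.01, "dy": -0.035, "dz": -0.015}, {"rx": 0, "ry": 0, "rz": 0, "claw": 0, "dx": -0.01, "dy": -0.035, "dz": -0.015}, {"rx": 0, "ry": 0, "rz": 0, "claw": -0.3, "dx": -0.01, "dy": -0.035, "dz": -0.015}, {"rx": 0, "ry": 0, "rz": 0, "claw": -0.5, "dx": -0.01, "dy": -0.035, "dz": -0.015}, {"rx": 0, "ry": 0, "rz": 0, "claw": -0.6, "dx": -0.01, "dy": -0.035, "dz": -0.015}, {"rx": 0, "ry": 0, "rz": 0, "claw": -1, "dx": -0.01, "dy": -0.035, "dz": -0.015}, {"rx": 0, "ry": 0, "rz": 0, "claw": -1, "dx": -0.01, "dy": -0.035, "dz": -0.015}, {"rx": 0, "ry": 0, "rz": 0, "claw": -1, "dx": -0.01, "dy": -0.035, "dz": -0.015}, {"rx": 0, "ry": 0, "rz": 0, "claw": -1, "dx": -0.01, "dy": -0.035, "dz": -0.015}], squeeze=35)

```text
clock: 6.3
ee_pos: [529.5, 163.2, 166.6]
tcp_rot: [-0.194, 0.981, -0.001, 0.0]
ft_force: [0.6, -3.2, 1.8]
grip_width: 15.9
grip_force: 34.6
```

```bash
python3 - <<'E'
from h import *
o=env.get_obs();T=wpose();print(T,o["ft_force"],o["moment"],"tool f",T[:3,:3].T@o["ft_force"])
E
```

```text
[[ -0.925  -0.38    0.    529.451]
 [ -0.38    0.925  -0.001 163.244]
 [ -0.     -0.001  -1.    166.629]
 [  0.      0.      0.      1.   ]] [ 0.566 -3.227  1.781] [-0.397 -0.04   0.245] tool f [ 0.703 -3.202 -1.778]
```

>>> arm_command(steps=[{"rx": 0.045, "ry": 0, "rz": 0, "claw": -1, "dx": 0, "dy": 0.014, "dz": 0}, {"rx": 0.09, "ry": 0, "rz": 0, "claw": -1, "dx": 0, "dy": 0.028, "dz": 0}, {"rx": 0.09, "ry": 0, "rz": 0, "claw": -1, "dx": 0, "dy": 0.028, "dz": -0.003}, {"rx": 0.03, "ry": 0, "rz": 0, "claw": -1, "dx": 0, "dy": 0.01, "dz": -0.004}, {"rx": -0.03, "ry": 0, "rz": 0, "claw": -1, "dx": 0, "dy": -0.01, "dz": -0.005}, {"rx": -0.09, "ry": 0, "rz": 0, "claw": -1, "dx": 0, "dy": -0.028, "dz": -0.006}, {"rx": -0.09, "ry": 0, "rz": 0, "claw": -1, "dx": 0, "dy": -0.028, "dz": -0.008}])

```text
clock: 6.88
ee_pos: [531.4, 158.8, 167.9]
tcp_rot: [-0.189, 0.979, 0.071, -0.013]
ft_force: [-0.2, -0.3, 3.9]
grip_width: 15.4
grip_force: 35.0
```

```bash
cat > s.py <<'E'
from h import *
o=env.get_obs();T=wpose();print(o["clock"],T[:3,3],"tilt",R.from_matrix(T[:3,:3]).as_rotvec(),T[2,:3],"f",o["ft_force"],o["moment"],"w",o["grip_width"],o["grip_force"])
E
python3 s.py
```

```text
6.8833 [531.363 158.84  167.9  ] tilt [ 0.59  -3.051 -0.22 ] [-0.     0.143 -0.99 ] f [-0.234 -0.283  3.883] [-0.194  0.17   0.033] w 15.417489007848062 35.00484156989842
```

>>> arm_command(steps=[{"rx": 0.06, "ry": 0, "rz": 0, "claw": -1, "dx": 0, "dy": 0.02, "dz": -0.001}, {"rx": 0.12, "ry": 0, "rz": 0, "claw": -1, "dx": 0, "dy": 0.039, "dz": -0.001}, {"rx": 0.18, "ry": 0, "rz": 0, "claw": -1, "dx": 0, "dy": 0.06, "dz": 0.001}, {"rx": 0.18, "ry": 0, "rz": 0, "claw": -1, "dx": 0, "dy": 0.06, "dz": 0.001}, {"rx": 0.12, "ry": 0, "rz": 0, "claw": -1, "dx": 0, "dy": 0.04, "dz": -0.005}, {"rx": 0.06, "ry": 0, "rz": 0, "claw": -1, "dx": 0, "dy": 0.021, "dz": -0.01}, {"rx": 0, "ry": 0, "rz": 0, "claw": -1, "dx": 0, "dy": 0.002, "dz": -0.013}, {"rx": 0, "ry": 0, "rz": 0, "claw": -1, "dx": 0, "dy": 0.002, "dz": -0.013}])

```text
clock: 7.55
ee_pos: [531.3, 158.5, 169.4]
tcp_rot: [-0.189, 0.979, 0.07, -0.014]
ft_force: [-1.1, 0.9, 3.3]
grip_width: 15.8
grip_force: 35.0
```

```bash
python3 s.py
```

```text
7.55 [531.32  158.526 169.383] tilt [ 0.589 -3.05  -0.219] [ 0.     0.143 -0.99 ] f [-1.125  0.88   3.321] [0.025 0.329 0.05 ] w 15.834241705512515 35.01137429164373
```

>>> arm_command(steps=[{"rx": 0.06, "ry": 0, "rz": 0, "claw": -1, "dx": 0, "dy": 0.021, "dz": -0.002}, {"rx": 0.12, "ry": 0, "rz": 0, "claw": -1, "dx": 0, "dy": 0.042, "dz": -0.002}, {"rx": 0.18, "ry": 0, "rz": 0, "claw": -1, "dx": 0, "dy": 0.063, "dz": 0}, {"rx": 0.18, "ry": 0, "rz": 0, "claw": -1, "dx": 0, "dy": 0.063, "dz": 0}, {"rx": 0.12, "ry": 0, "rz": 0, "claw": -1, "dx": 0, "dy": 0.043, "dz": -0.007}, {"rx": 0.06, "ry": 0, "rz": 0, "claw": -1, "dx": 0, "dy": 0.023, "dz": -0.013}, {"rx": 0, "ry": 0, "rz": 0, "claw": -1, "dx": 0, "dy": 0.002, "dz": -0.017}, {"rx": 0, "ry": 0, "rz": 0, "claw": -1, "dx": 0, "dy": 0.002, "dz": -0.017}])

```text
clock: 8.22
ee_pos: [531.4, 158.0, 171.5]
tcp_rot: [-0.189, 0.979, 0.07, -0.014]
ft_force: [-0.5, 0.8, -0.6]
grip_width: 15.4
grip_force: 35.0
```

```bash
python3 s.py
```

```text
8.2167 [531.397 158.043 171.498] tilt [ 0.589 -3.05  -0.218] [ 0.001  0.143 -0.99 ] f [-0.546  0.839 -0.625] [0.105 0.193 0.019] w 15.368088419894747 35.01015569170704
```

>>> arm_command(steps=[{"rx": 0.06, "ry": 0, "rz": 0, "claw": -1, "dx": 0, "dy": 0.022, "dz": -0.002}, {"rx": 0.12, "ry": 0, "rz": 0, "claw": -1, "dx": 0, "dy": 0.044, "dz": -0.002}, {"rx": 0.18, "ry": 0, "rz": 0, "claw": -1, "dx": 0, "dy": 0.067, "dz": 0.001}, {"rx": 0.18, "ry": 0, "rz": 0, "claw": -1, "dx": 0, "dy": 0.067, "dz": 0.001}, {"rx": 0.12, "ry": 0, "rz": 0, "claw": -1, "dx": 0, "dy": 0.045, "dz": -0.007}, {"rx": 0.06, "ry": 0, "rz": 0, "claw": -1, "dx": 0, "dy": 0.024, "dz": -0.013}, {"rx": 0, "ry": 0, "rz": 0, "claw": -1, "dx": 0, "dy": 0.001, "dz": -0.017}, {"rx": 0, "ry": 0, "rz": 0, "claw": -1, "dx": 0, "dy": 0.001, "dz": -0.017}])

```text
clock: 8.88
ee_pos: [531.4, 157.6, 174.1]
tcp_rot: [-0.189, 0.979, 0.07, -0.014]
ft_force: [-0.8, 0.7, 0.4]
grip_width: 15.4
grip_force: 35.0
```

```bash
python3 s.py
```

```text
8.8833 [531.447 157.638 174.103] tilt [ 0.588 -3.05  -0.218] [ 0.001  0.142 -0.99 ] f [-0.796  0.673  0.37 ] [0.196 0.244 0.07 ] w 15.444191636823875 35.01342505140414
```

>>> arm_command(steps=[{"rx": 0.06, "ry": 0, "rz": 0, "claw": -1, "dx": 0, "dy": 0.024, "dz": -0.002}, {"rx": 0.12, "ry": 0, "rz": 0, "claw": -1, "dx": 0, "dy": 0.048, "dz": -0.001}, {"rx": 0.18, "ry": 0, "rz": 0, "claw": -1, "dx": 0, "dy": 0.072, "dz": 0.002}, {"rx": 0.18, "ry": 0, "rz": 0, "claw": -1, "dx": 0, "dy": 0.072, "dz": 0.001}, {"rx": 0.12, "ry": 0, "rz": 0, "claw": -1, "dx": 0, "dy": 0.05, "dz": -0.007}, {"rx": 0.06, "ry": 0, "rz": 0, "claw": -1, "dx": 0, "dy": 0.026, "dz": -0.013}, {"rx": 0, "ry": 0, "rz": 0, "claw": -1, "dx": 0, "dy": 0.002, "dz": -0.017}, {"rx": 0, "ry": 0, "rz": 0, "claw": -1, "dx": 0, "dy": 0.002, "dz": -0.017}])

```text
clock: 9.55
ee_pos: [531.5, 157.4, 176.7]
tcp_rot: [-0.189, 0.979, 0.07, -0.014]
ft_force: [-1.5, 0.9, -0.3]
grip_width: 16.1
grip_force: 35.0
```

```bash
python3 s.py
```

```text
9.55 [531.461 157.435 176.666] tilt [ 0.588 -3.05  -0.217] [ 0.001  0.142 -0.99 ] f [-1.506  0.905 -0.275] [0.26  0.415 0.02 ] w 16.11943690395966 35.013937291550974
```

```bash
python3 - <<'E'
from h import *
a=env.capture("wrist");b=env.capture("scene")
A=cv2.resize(a[130:300,130:360],None,fx=2.4,fy=2.4,interpolation=cv2.INTER_CUBIC)[:400]
p=env.camera_params("scene");q=p["world_to_cam"]@[528,166,150,1];u=int(p["fx"]*q[0]/q[2]+p["cx"]);v=int(p["fy"]*q[1]/q[2]+p["cy"]);print(u,v)
B=cv2.resize(b[v-40:v+60,max(u-30,0):u+30],None,fx=4,fy=4,interpolation=cv2.INTER_CUBIC)
C=np.zeros((408,A.shape[1]+B.shape[1],3),np.uint8);C[:A.shape[0],:A.shape[1]]=A;C[:B.shape[0],A.shape[1]:]=B[:408];save(C,"mid")
E
```

```text
284 170
```

View pics/mid.png

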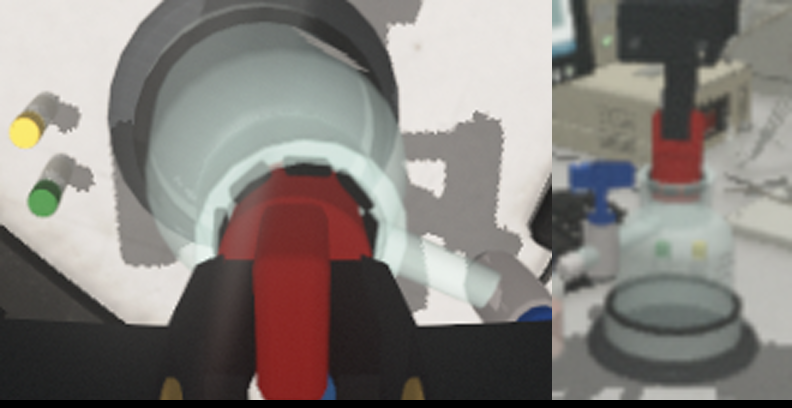

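The left half shows the grip held squarely between the fingers. The right half shows the red cone raised well above the glass lip and the bottle still seated in its cup, so the stopper is creeping up. I'll keep rocking.

>>> arm_command(steps=[{"rx": 0.06, "ry": 0, "rz": 0, "claw": -1, "dx": 0, "dy": 0.026, "dz": -0.002}, {"rx": 0.12, "ry": 0, "rz": 0, "claw": -1, "dx": 0, "dy": 0.051, "dz": -0.001}, {"rx": 0.18, "ry": 0, "rz": 0, "claw": -1, "dx": 0, "dy": 0.077, "dz": 0.002}, {"rx": 0.18, "ry": 0, "rz": 0, "claw": -1, "dx": 0, "dy": 0.077, "dz": 0.001}, {"rx": 0.12, "ry": 0, "rz": 0, "claw": -1, "dx": 0, "dy": 0.053, "dz": -0.007}, {"rx": 0.06, "ry": 0, "rz": 0, "claw": -1, "dx": 0, "dy": 0.028, "dz": -0.013}, {"rx": 0, "ry": 0, "rz": 0, "claw": -1, "dx": 0, "dy": 0.002, "dz": -0.017}, {"rx": 0, "ry": 0, "rz": 0, "claw": -1, "dx": 0, "dy": 0.002, "dz": -0.017}])

```text
clock: 10.32
ee_pos: [531.4, 157.5, 179.4]
tcp_rot: [-0.19, 0.979, 0.068, -0.014]
ft_force: [-2.3, 0.0, 0.3]
grip_width: 15.8
grip_force: 35.4
```

>>> arm_command(steps=[{"rx": 0.06, "ry": 0, "rz": 0, "claw": -1, "dx": 0, "dy": 0.027, "dz": -0.002}, {"rx": 0.12, "ry": 0, "rz": 0, "claw": -1, "dx": 0, "dy": 0.054, "dz": -0.001}, {"rx": 0.18, "ry": 0, "rz": 0, "claw": -1, "dx": 0, "dy": 0.081, "dz": 0.003}, {"rx": 0.18, "ry": 0, "rz": 0, "claw": -1, "dx": 0, "dy": 0.081, "dz": 0.002}, {"rx": 0.12, "ry": 0, "rz": 0, "claw": -1, "dx": 0, "dy": 0.056, "dz": -0.007}, {"rx": 0.06, "ry": 0, "rz": 0, "claw": -1, "dx": 0, "dy": 0.029, "dz": -0.013}, {"rx": 0, "ry": 0, "rz": 0, "claw": -1, "dx": 0, "dy": 0.002, "dz": -0.017}, {"rx": 0, "ry": 0, "rz": 0, "claw": -1, "dx": 0, "dy": 0.002, "dz": -0.017}])

```text
clock: 10.98
ee_pos: [531.6, 157.1, 182.0]
tcp_rot: [-0.19, 0.979, 0.067, -0.014]
ft_force: [-2.4, 0.9, 2.3]
grip_width: 15.6
grip_force: 35.0
```

```bash
python3 s.py
```

```text
10.9833 [531.604 157.123 182.012] tilt [ 0.591 -3.051 -0.21 ] [ 0.001  0.137 -0.991] f [-2.431  0.907  2.26 ] [0.118 0.541 0.095] w 15.589010118869904 35.042365193367004
```

>>> arm_command(steps=[{"rx": 0.06, "ry": 0, "rz": 0, "claw": -1, "dx": 0, "dy": 0.029, "dz": -0.002}, {"rx": 0.12, "ry": 0, "rz": 0, "claw": -1, "dx": 0, "dy": 0.057, "dz": -0.001}, {"rx": 0.18, "ry": 0, "rz": 0, "claw": -1, "dx": 0, "dy": 0.086, "dz": 0.003}, {"rx": 0.18, "ry": 0, "rz": 0, "claw": -1, "dx": 0, "dy": 0.086, "dz": 0.003}, {"rx": 0.12, "ry": 0, "rz": 0, "claw": -1, "dx": 0, "dy": 0.058, "dz": -0.006}, {"rx": 0.06, "ry": 0, "rz": 0, "claw": -1, "dx": 0, "dy": 0.031, "dz": -0.013}, {"rx": 0, "ry": 0, "rz": 0, "claw": -1, "dx": 0, "dy": 0.002, "dz": -0.017}, {"rx": 0, "ry": 0, "rz": 0, "claw": -1, "dx": 0, "dy": 0.002, "dz": -0.017}])

```text
clock: 11.65
ee_pos: [531.7, 157.3, 184.7]
tcp_rot: [-0.19, 0.979, 0.067, -0.013]
ft_force: [-1.2, -0.5, 1.6]
grip_width: 15.6
grip_force: 35.0
```

>>> arm_command(steps=[{"rx": 0.06, "ry": 0, "rz": 0, "claw": -1, "dx": 0, "dy": 0.03, "dz": -0.002}, {"rx": 0.12, "ry": 0, "rz": 0, "claw": -1, "dx": 0, "dy": 0.06, "dz": 0}, {"rx": 0.18, "ry": 0, "rz": 0, "claw": -1, "dx": 0, "dy": 0.09, "dz": 0.004}, {"rx": 0.18, "ry": 0, "rz": 0, "claw": -1, "dx": 0, "dy": 0.09, "dz": 0.003}, {"rx": 0.12, "ry": 0, "rz": 0, "claw": -1, "dx": 0, "dy": 0.061, "dz": -0.006}, {"rx": 0.06, "ry": 0, "rz": 0, "claw": -1, "dx": 0, "dy": 0.032, "dz": -0.013}, {"rx": 0, "ry": 0, "rz": 0, "claw": -1, "dx": 0, "dy": 0.002, "dz": -0.017}, {"rx": 0, "ry": 0, "rz": 0, "claw": -1, "dx": 0, "dy": 0.002, "dz": -0.017}])

```text
clock: 12.32
ee_pos: [531.8, 157.6, 187.6]
tcp_rot: [-0.191, 0.979, 0.066, -0.013]
ft_force: [-0.7, -1.1, 2.4]
grip_width: 15.5
grip_force: 35.0
```

```bash
python3 s.py
```

```text
12.3167 [531.769 157.583 187.566] tilt [ 0.595 -3.051 -0.205] [ 0.     0.134 -0.991] f [-0.748 -1.06   2.361] [-0.16   0.286  0.232] w 15.477338116049593 34.9832546710968
```

>>> arm_command(steps=[{"rx": 0.045, "ry": 0, "rz": 0, "claw": -1, "dx": 0, "dy": 0.023, "dz": -0.002}, {"rx": 0.09, "ry": 0, "rz": 0, "claw": -1, "dx": 0, "dy": 0.047, "dz": -0.004}, {"rx": 0.09, "ry": 0, "rz": 0, "claw": -1, "dx": 0, "dy": 0.048, "dz": -0.01}, {"rx": 0.09, "ry": 0, "rz": 0, "claw": -1, "dx": 0, "dy": 0.049, "dz": -0.018}])

```text
clock: 12.65
ee_pos: [526.6, 167.8, 190.1]
tcp_rot: [-0.197, 0.98, -0.004, -0.0]
ft_force: [1.7, -0.1, -16.8]
grip_width: 15.8
grip_force: 35.0
```

```bash
python3 s.py
```

```text
12.65 [526.578 167.82  190.104] tilt [ 0.619 -3.079  0.011] [ 0.002 -0.007 -1.   ] f [  1.695  -0.139 -16.826] [-0.368 -0.817  0.064] w 15.769835135170943 34.9749094247818
```

Pull reads 16.8 N, so it isn't free yet. I'll back down 2 mm and rock some more.

>>> arm_command(steps=[{"rx": 0, "ry": 0, "rz": 0, "claw": -1, "dx": 0, "dy": 0, "dz": 0.013}, {"rx": 0, "ry": 0, "rz": 0, "claw": -1, "dx": 0, "dy": 0, "dz": 0.013}])

```text
clock: 12.82
ee_pos: [527.2, 167.6, 189.7]
tcp_rot: [-0.195, 0.981, -0.001, -0.0]
ft_force: [-2.2, -0.5, -1.4]
grip_width: 15.7
grip_force: 35.1
```

```bash
python3 s.py
```

```text
12.8167 [527.212 167.557 189.702] tilt [ 0.614 -3.081  0.004] [ 0.001 -0.002 -1.   ] f [-2.231 -0.523 -1.388] [-0.314  0.338  0.09 ] w 15.676511682769577 35.11971473693848
```

>>> arm_command(steps=[{"rx": 0.045, "ry": 0, "rz": 0, "claw": -1, "dx": 0, "dy": 0.024, "dz": 0}, {"rx": 0.09, "ry": 0, "rz": 0, "claw": -1, "dx": 0, "dy": 0.048, "dz": 0}, {"rx": 0.03, "ry": 0, "rz": 0, "claw": -1, "dx": 0, "dy": 0.016, "dz": -0.006}, {"rx": -0.03, "ry": 0, "rz": 0, "claw": -1, "dx": 0, "dy": -0.016, "dz": -0.008}, {"rx": -0.09, "ry": 0, "rz": 0, "claw": -1, "dx": 0, "dy": -0.048, "dz": -0.007}, {"rx": -0.09, "ry": 0, "rz": 0, "claw": -1, "dx": 0, "dy": -0.048, "dz": -0.007}, {"rx": -0.03, "ry": 0, "rz": 0, "claw": -1, "dx": 0, "dy": -0.016, "dz": -0.012}, {"rx": 0.03, "ry": 0, "rz": 0, "claw": -1, "dx": 0, "dy": 0.016, "dz": -0.015}, {"rx": 0.09, "ry": 0, "rz": 0, "claw": -1, "dx": 0, "dy": 0.049, "dz": -0.014}, {"rx": 0.09, "ry": 0, "rz": 0, "claw": -1, "dx": 0, "dy": 0.049, "dz": -0.014}])

```text
clock: 13.65
ee_pos: [524.8, 177.4, 192.6]
tcp_rot: [-0.198, 0.978, -0.069, 0.015]
ft_force: [0.1, -2.0, 4.0]
grip_width: 15.4
grip_force: 35.9
```

```bash
python3 s.py
```

```text
13.65 [524.799 177.37  192.572] tilt [-0.616  3.042 -0.215] [-0.002 -0.141 -0.99 ] f [ 0.131 -1.983  4.049] [-0.919 -0.261  0.044] w 15.394028801544989 35.86699353531003
```

>>> arm_command(steps=[{"rx": -0.06, "ry": 0, "rz": 0, "claw": -1, "dx": 0, "dy": -0.034, "dz": -0.002}, {"rx": -0.12, "ry": 0, "rz": 0, "claw": -1, "dx": 0, "dy": -0.067, "dz": -0.001}, {"rx": -0.18, "ry": 0, "rz": 0, "claw": -1, "dx": 0, "dy": -0.1, "dz": 0.005}, {"rx": -0.18, "ry": 0, "rz": 0, "claw": -1, "dx": 0, "dy": -0.1, "dz": 0.005}, {"rx": -0.12, "ry": 0, "rz": 0, "claw": -1, "dx": 0, "dy": -0.068, "dz": -0.006}, {"rx": -0.06, "ry": 0, "rz": 0, "claw": -1, "dx": 0, "dy": -0.035, "dz": -0.013}, {"rx": 0, "ry": 0, "rz": 0, "claw": -1, "dx": 0, "dy": -0.002, "dz": -0.017}, {"rx": 0, "ry": 0, "rz": 0, "claw": -1, "dx": 0, "dy": -0.002, "dz": -0.017}, {"rx": -0.045, "ry": 0, "rz": 0, "claw": -1, "dx": 0, "dy": -0.027, "dz": -0.016}, {"rx": -0.09, "ry": 0, "rz": 0, "claw": -1, "dx": 0, "dy": -0.052, "dz": -0.014}])

```text
clock: 14.48
ee_pos: [527.9, 170.0, 195.9]
tcp_rot: [-0.197, 0.98, 0.001, 0.001]
ft_force: [-2.3, 1.4, -2.3]
grip_width: 15.0
grip_force: 35.4
```

```bash
python3 s.py
```

```text
14.4833 [527.861 169.965 195.889] tilt [-0.618  3.078  0.004] [-0.003  0.002 -1.   ] f [-2.315  1.403 -2.256] [0.254 0.519 0.124] w 15.008340874827715 35.426187347620726
```

>>> arm_command(steps=[{"rx": 0, "ry": 0, "rz": 0, "claw": -1, "dx": 0, "dy": 0, "dz": -0.007}, {"rx": 0, "ry": 0, "rz": 0, "claw": -1, "dx": 0, "dy": 0, "dz": -0.01}, {"rx": 0, "ry": 0, "rz": 0, "claw": -1, "dx": 0, "dy": 0, "dz": -0.01}])

```text
clock: 14.73
ee_pos: [528.7, 165.9, 196.2]
tcp_rot: [-0.194, 0.981, -0.001, 0.001]
ft_force: [1.7, -3.1, -2.2]
grip_width: 15.0
grip_force: 34.8
```

```bash
python3 s.py; python3 s.py
```

```text
14.7333 [528.677 165.882 196.15 ] tilt [-0.609  3.081 -0.003] [-0.001 -0.002 -1.   ] f [ 1.696 -3.131 -2.233] [-0.443 -0.265  0.047] w 15.000714278291994 34.810309410095215
14.7333 [528.677 165.882 196.15 ] tilt [-0.609  3.081 -0.003] [-0.001 -0.002 -1.   ] f [ 1.696 -3.131 -2.233] [-0.443 -0.265  0.047] w 15.000714278291994 34.810309410095215
```

>>> arm_command(steps=[{"rx": 0, "ry": 0, "rz": 0, "claw": -1, "dx": 0, "dy": 0, "dz": -0.01}, {"rx": 0, "ry": 0, "rz": 0, "claw": -1, "dx": 0, "dy": 0, "dz": -0.02}])

```text
clock: 14.9
ee_pos: [527.9, 166.1, 197.8]
tcp_rot: [-0.194, 0.981, -0.001, -0.001]
ft_force: [4.8, -1.7, -17.6]
grip_width: 15.0
grip_force: 34.7
```

```bash
python3 s.py
```

```text
14.9 [527.876 166.076 197.751] tilt [ 0.611 -3.08   0.002] [ 0.002 -0.001 -1.   ] f [  4.784  -1.744 -17.627] [-0.072 -0.935 -0.003] w 14.99661019233493 34.668681621551514
```

>>> arm_command(steps=[{"rx": 0, "ry": 0, "rz": 0, "claw": -1, "dx": 0, "dy": 0, "dz": 0.02}, {"rx": 0, "ry": 0, "rz": 0, "claw": -1, "dx": 0, "dy": 0, "dz": 0.02}])

```text
clock: 15.07
ee_pos: [528.1, 166.5, 196.3]
tcp_rot: [-0.194, 0.981, -0.0, -0.0]
ft_force: [0.7, -2.0, -5.2]
grip_width: 15.5
grip_force: 34.8
```

```bash
python3 s.py; python3 - <<'E'
from h import *
b=env.capture("scene").astype(int);save(b.astype(np.uint8),"s5")
m=(b[...,0]>90)&(b[...,1]<.45*b[...,0])&(b[...,2]<.45*b[...,0])
m[:, :255]=0;m[:,315:]=0
def px(P):
    p=env.camera_params("scene");q=p["world_to_cam"]@np.append(P,1);return p["fx"]*q[0]/q[2]+p["cx"],p["fy"]*q[1]/q[2]+p["cy"]
for v in range(130,200):
    c=np.where(m[v])[0]
    if len(c): print(v,c.min(),c.max(),end="; ")
print()
for z in (120,142,154,162,176,186,200,220): print(z,np.round(px([528,166,z]),1),end=" ")
bl=(b[...,2]>100)&(b[...,0]<.5*b[...,2]);bl[:,:225]=0;bl[:,290:]=0;bl[:120]=0;ys,xs=np.where(bl);print("\nblue rows",ys.min(),ys.max(),"key top exp",px([535,254,176]))
A=cv2.imread("pics/mid.png")[:,552:];B=cv2.resize(b.astype(np.uint8)[130:230,254:314],None,fx=4,fy=4,interpolation=cv2.INTER_CUBIC)
save(np.hstack([cv2.cvtColor(A[:400],cv2.COLOR_BGR2RGB),B]),"cmp")
E
```

```text
15.0667 [528.063 166.533 196.253] tilt [ 0.61  -3.082  0.001] [ 0. -0. -1.] f [ 0.693 -1.969 -5.154] [-0.204 -0.153  0.041] w 15.47810586159757 34.77689802646637
158 289 289; 159 279 289; 160 279 290; 161 279 290; 162 279 290; 163 279 289; 164 279 289; 165 279 289; 166 279 289; 167 279 289; 168 280 289; 169 280 289; 170 280 289; 171 280 289; 172 280 289; 173 280 289; 174 281 288; 
120 [284.3 179.6] 142 [284.5 172.7] 154 [284.6 168.8] 162 [284.7 166.2] 176 [284.8 161.7] 186 [284.8 158.4] 200 [285.  153.7] 220 [285.1 147. ] 
blue rows 171 199 key top exp (np.float64(266.8617569703457), np.float64(169.99882319204767))
```

View pics/cmp.png

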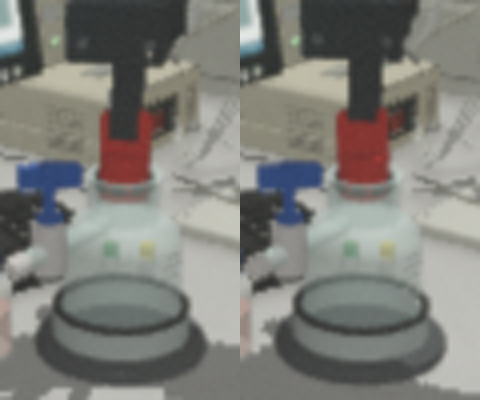

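The comparison shows the finger tips higher on the grip (row 140 → 120) while the red block's top stays at row ~108–110 and the bottle hasn't moved. So the fingers slid up the grip and the stopper has hardly risen. I'll re-grip lower with the full squeeze.

>>> arm_command(steps=[{"rx": 0, "ry": 0, "rz": 0, "claw": -0.3, "dx": 0, "dy": 0, "dz": 0.005}, {"rx": 0, "ry": 0, "rz": 0, "claw": -0.3, "dx": 0, "dy": 0, "dz": 0.005}, {"rx": 0, "ry": 0, "rz": 0, "claw": -0.3, "dx": 0, "dy": 0, "dz": 0.005}, {"rx": 0, "ry": 0, "rz": 0, "claw": -0.3, "dx": 0, "dy": 0, "dz": 0.06}, {"rx": 0, "ry": 0, "rz": 0, "claw": -0.3, "dx": 0, "dy": 0, "dz": 0.12}, {"rx": 0, "ry": 0, "rz": 0, "claw": -0.3, "dx": 0, "dy": 0, "dz": 0.16}, {"rx": 0, "ry": 0, "rz": 0, "claw": -0.3, "dx": 0, "dy": 0, "dz": 0.185}, {"rx": 0, "ry": 0, "rz": 0, "claw": -0.3, "dx": 0, "dy": 0, "dz": 0.185}])

```text
clock: 15.78
ee_pos: [528.2, 165.4, 168.0]
tcp_rot: [-0.194, 0.981, -0.001, -0.0]
ft_force: [-0.5, -1.7, 2.9]
grip_width: 30.8
grip_force: 1.7
```

```bash
python3 s.py; python3 - <<'E'
from h import *
T=wpose();a=env.capture("wrist");np.save("T6.npy",T);save(a,"w6")
b=a.astype(int);m=(b[...,0]>55)&(b[...,1]<.45*b[...,0])&(b[...,2]<.5*b[...,0])
for v in range(190,300,6):
    c=np.where(m[v,150:350])[0]+150
    if len(c): print(v,c.min(),c.max(),len(c),end="; ")
print()
for r in (0,5,10):
    ex=T[:3,0];ey=T[:3,1];A=np.array([528,166,0])
    print(r,"grip top near corners",w_px(T,A+19*ex+8*ey+[0,0,186+r]),w_px(T,A+19*ex-8*ey+[0,0,186+r]),"rim near",w_px(T,A+19.5*ex+[0,0,154+r]),"rim sides",w_px(T,A+19.5*ey+[0,0,154+r]),w_px(T,A-19.5*ey+[0,0,154+r]))
cols=[int(w_px(T,np.array([528,166,0])+19*T[:3,0]+[0,0,180])[0])]
for c in cols: print(c,[tuple(b[v,c]) for v in range(196,290,3)])
E
```

```text
15.7833 [528.245 165.424 168.033] tilt [ 0.608 -3.081  0.002] [ 0.001 -0.001 -1.   ] f [-0.48  -1.746  2.919] [-0.264  0.128 -0.029] w 30.80705713489072 1.705702422768809
208 264 265 2; 214 244 268 25; 220 243 273 31; 226 240 276 37; 232 237 279 43; 238 237 280 44; 244 232 279 46; 250 230 279 50; 256 227 278 52; 262 226 278 53; 268 225 277 53; 274 230 269 40; 280 234 265 32; 286 234 265 32; 292 235 265 31; 298 234 265 32; 
0 grip top near corners [267.956 244.999] [232.433 244.972] rim near [250.5   217.231] rim sides [284.378 248.365] [216.725 248.322]
5 grip top near corners [268.516 250.282] [231.752 250.252] rim near [250.459 220.772] rim sides [285.251 252.543] [215.778 252.495]
10 grip top near corners [269.113 255.934] [231.027 255.899] rim near [250.415 224.525] rim sides [286.168 256.944] [214.785 256.891]
250 [(np.int64(215), np.int64(229), np.int64(224)), (np.int64(202), np.int64(219), np.int64(212)), (np.int64(126), np.int64(137), np.int64(131)), (np.int64(64), np.int64(61), np.int64(60)), (np.int64(84), np.int64(57), np.int64(54)), (np.int64(129), np.int64(52), np.int64(
[... 475 characters left out ...]
int64(41), np.int64(37)), (np.int64(117), np.int64(39), np.int64(37)), (np.int64(117), np.int64(37), np.int64(35)), (np.int64(126), np.int64(39), np.int64(37)), (np.int64(137), np.int64(41), np.int64(38)), (np.int64(138), np.int64(42), np.int64(39)), (np.int64(139), np.int64(41), np.int64(38)), (np.int64(139), np.int64(41), np.int64(38)), (np.int64(138), np.int64(40), np.int64(38)), (np.int64(137), np.int64(38), np.int64(36)), (np.int64(138), np.int64(38), np.int64(36)), (np.int64(138), np.int64(37), np.int64(36)), (np.int64(136), np.int64(39), np.int64(36)), (np.int64(136), np.int64(39), np.int64(36)), (np.int64(138), np.int64(40), np.int64(38)), (np.int64(136), np.int64(37), np.int64(36))]
```

```bash
python3 - <<'E'
from h import *
T4=np.load("T4.npy");T6=np.load("T6.npy");A=np.array([528,166,0.])
for r in (0,3,6):
  for n,off,z in(("rim",19.5,154),("gripbase",19,154),("griptop",19,186),("lip",29.5,142),("lip bore",21,142)):
    P=A+off*T4[:3,0]+[0,0,z+(r if n[0]!='l' else 0)];print(r,n,w_px(T4,P),w_px(T6,P))
for n in("w4c","w6"):
    im=cv2.imread(f"pics/{n}.png")
    if n=="w4c": im=cv2.resize(im,(220,170),interpolation=cv2.INTER_AREA);off=(150,150)
    else: off=(0,0)
    for dc in(-8,0,8):
        c={"w4c":238,"w6":250}[n]+dc-off[0]
        print(n,c+off[0],[(v+off[1],int(im[v,c,2])) for v in range(196-off[1],275-off[1],2)])
E
```

```text
0 rim [240.263 224.865] [250.309 217.259]
0 gripbase [240.276 225.719] [250.316 218.101]
0 griptop [237.84  255.036] [249.963 245.084]
0 lip [240.765 199.959] [250.301 193.277]
0 lip bore [240.943 214.055] [250.396 207.129]
3 rim [240.07  227.143] [250.282 219.36 ]
3 gripbase [240.084 228.009] [250.288 220.214]
3 griptop [237.56  258.449] [249.922 248.218]
3 lip [240.765 199.959] [250.301 193.277]
3 lip bore [240.943 214.055] [250.396 207.129]
6 rim [239.87  229.503] [250.253 221.535]
6 gripbase [239.885 230.381] [250.259 222.401]
6 griptop [237.269 262.004] [249.88  251.481]
6 lip [240.765 199.959] [250.301 193.277]
6 lip bore [240.943 214.055] [250.396 207.129]
w4c 230 [(196, 167), (198, 161), (200, 177), (202, 214), (204, 209), (206, 206), (208, 189), (210, 163), (212, 125), (214, 125), (216, 125), (218, 125), (220, 125), (222, 133), (224, 195), (226, 173), (228, 133), (230, 134), (232, 134), (234, 126), (236, 124), (238, 123), (240, 124), (242, 122), (244, 123), (246, 121), (248, 122), (250, 123), (252, 128), (254, 136), (256, 138), (258, 138), (260, 139), (262, 138), (264, 139),
[... 1792 characters left out ...]
(240, 117), (242, 116), (244, 118), (246, 117), (248, 117), (250, 117), (252, 123), (254, 130), (256, 137), (258, 137), (260, 138), (262, 139), (264, 138), (266, 138), (268, 138), (270, 138), (272, 139), (274, 138)]
w6 258 [(196, 216), (198, 216), (200, 196), (202, 152), (204, 83), (206, 62), (208, 61), (210, 112), (212, 123), (214, 123), (216, 124), (218, 123), (220, 124), (222, 147), (224, 214), (226, 132), (228, 126), (230, 128), (232, 129), (234, 129), (236, 131), (238, 129), (240, 117), (242, 117), (244, 115), (246, 115), (248, 116), (250, 117), (252, 123), (254, 130), (256, 137), (258, 136), (260, 139), (262, 138), (264, 138), (266, 138), (268, 138), (270, 138), (272, 137), (274, 138)]
```

Checked against the earlier reference picture, the rim line and grip-top edge show the stopper has risen about 8 mm, with the lip unchanged. The fingers slid the rest. The tips now touch the cone top, so I'll raise 5 mm and grip at 60 N.

>>> arm_command(steps=[{"rx": 0, "ry": 0, "rz": 0, "claw": -0.3, "dx": 0, "dy": 0, "dz": -0.035}, {"rx": 0, "ry": 0, "rz": 0, "claw": -0.6, "dx": 0, "dy": 0, "dz": -0.035}, {"rx": 0, "ry": 0, "rz": 0, "claw": -1, "dx": 0, "dy": 0, "dz": -0.035}, {"rx": 0, "ry": 0, "rz": 0, "claw": -1, "dx": 0, "dy": 0, "dz": -0.035}, {"rx": 0, "ry": 0, "rz": 0, "claw": -1, "dx": 0, "dy": 0, "dz": -0.035}], squeeze=60)

```text
clock: 16.25
ee_pos: [529.0, 165.0, 173.6]
tcp_rot: [-0.194, 0.981, -0.001, 0.0]
ft_force: [2.1, -2.6, 0.9]
grip_width: 15.4
grip_force: 60.0
```

```bash
python3 s.py; cat > rise.py <<'E'
from h import *
from scipy.optimize import brentq
T=wpose();a=env.capture("wrist").astype(int)
A=np.array([528,166,0.]);ex=T[:3,0]*[1,1,0]
g=lambda r,off,z:w_px(T,A+off*ex+[0,0,z+r])
c=int(g(8,19,154)[0])
r0=a[:,c-4:c+5,0].mean(1);v0,v1=int(g(0,19.5,154)[1])-4,int(g(25,19.5,154)[1])+4
s=r0[v0:v1];i=np.argmax(s-np.median(s));print("prof",v0,s.round().astype(int))
try: print("rise rim",brentq(lambda r:g(r,19.5,154)[1]-(v0+i),-10,40))
except Exception as e: print(e)
v0,v1=int(g(0,19,186)[1])-4,int(g(25,19,186)[1])+4
print("topprof",v0,r0[v0:v1].round().astype(int),"expected top edge rows (r=5,10,15,20)",[round(g(r,19,186)[1]-2) for r in(5,10,15,20)])
E
python3 rise.py
```

```text
16.25 [528.966 164.981 173.576] tilt [-0.609  3.081 -0.002] [-0.    -0.002 -1.   ] f [ 2.109 -2.633  0.891] [-0.655 -0.349  0.322] w 15.353826260365324 60.00036941841245
prof 208 [116 116 116 115 116 115 115 115 117 128 143 147 135 120 122 123 124 125
 126 126 125 124 124 125 127 129 128]
rise rim 9.296886842745122
topprof 234 [128 128 127 128 128 125 123 119 117 117 118 121 125 129 133 137 137 137
 137 137 137 138 138 138 137 137 138 137 138 138 138 137 138 137 137 137] expected top edge rows (r=5,10,15,20) [242, 247, 252, 258]
```

>>> arm_command(steps=[{"rx": 0.05, "ry": 0, "rz": 0, "claw": -1, "dx": 0, "dy": 0.019, "dz": 0}, {"rx": 0.1, "ry": 0, "rz": 0, "claw": -1, "dx": 0, "dy": 0.038, "dz": 0.001}, {"rx": 0.1, "ry": 0, "rz": 0, "claw": -1, "dx": 0, "dy": 0.038, "dz": -0.001}, {"rx": 0.033, "ry": 0, "rz": 0, "claw": -1, "dx": 0, "dy": 0.013, "dz": -0.006}, {"rx": -0.033, "ry": 0, "rz": 0, "claw": -1, "dx": 0, "dy": -0.013, "dz": -0.008}, {"rx": -0.1, "ry": 0, "rz": 0, "claw": -1, "dx": 0, "dy": -0.038, "dz": -0.006}, {"rx": -0.1, "ry": 0, "rz": 0, "claw": -1, "dx": 0, "dy": -0.038, "dz": -0.008}, {"rx": -0.05, "ry": 0, "rz": 0, "claw": -1, "dx": 0, "dy": -0.019, "dz": -0.011}, {"rx": 0, "ry": 0, "rz": 0, "claw": -1, "dx": 0, "dy": 0, "dz": -0.013}, {"rx": 0, "ry": 0, "rz": 0, "claw": -1, "dx": 0, "dy": 0, "dz": -0.013}])

```text
clock: 17.13
ee_pos: [527.3, 166.8, 174.6]
tcp_rot: [-0.196, 0.981, -0.003, -0.0]
ft_force: [1.8, -2.3, -5.0]
grip_width: 15.5
grip_force: 60.0
```

```bash
python3 s.py;python3 rise.py
```

```text
17.1333 [527.319 166.84  174.561] tilt [ 0.617 -3.08   0.008] [ 0.002 -0.005 -1.   ] f [ 1.761 -2.348 -5.034] [-0.572 -0.592  0.025] w 15.463659509389572 59.99822594225407
prof 209 [116 116 116 116 116 116 116 120 130 136 133 122 116 115 115 115 116 116
 116 116 116 116 118 119 120 122]
rise rim 6.902895423517584
topprof 235 [123 124 124 122 121 120 119 119 119 123 127 130 135 137 137 137 136 137
 138 138 138 138 138 138 138 138 138 137 138 138 137 137 138 137 137 137] expected top edge rows (r=5,10,15,20) [242, 247, 253, 259]
```

>>> arm_command(steps=[{"rx": 0.05, "ry": 0, "rz": 0, "claw": -1, "dx": 0, "dy": 0.019, "dz": 0.001}, {"rx": 0.1, "ry": 0, "rz": 0, "claw": -1, "dx": 0, "dy": 0.039, "dz": 0.003}, {"rx": 0.1, "ry": 0, "rz": 0, "claw": -1, "dx": 0, "dy": 0.039, "dz": 0.003}])

```text
clock: 17.43
ee_pos: [525.1, 172.3, 174.2]
tcp_rot: [-0.196, 0.978, -0.076, 0.014]
ft_force: [3.3, -3.6, -3.3]
grip_width: 15.7
grip_force: 60.0
```

```bash
python3 s.py; cat > ed.py <<'E'
from h import *
T=wpose();a=env.capture("wrist").astype(int)
m=(a[...,0]>70)&(a[...,1]<.5*a[...,0])
print("upright row",T[2,:3])
for v in range(208,300,6):
    c=np.where(m[v,190:310])[0]+190
    if len(c): print(v,c.min(),c.max(),end="; ")
r0=a[:,246:255,0].mean(1);print("\nrim",212+np.argmax(r0[212:230]),"top",r0[236:256].round().astype(int))
print([int(x) for x in a[224,225:275,0]])
E
python3 ed.py
```

```text
17.4333 [525.082 172.306 174.211] tilt [-0.61   3.044 -0.238] [ 0.003 -0.155 -0.988] f [ 3.331 -3.608 -3.302] [-0.546 -0.599  0.031] w 15.706103197871787 59.998352732509375
upright row [ 0.003 -0.155 -0.988]
208 245 266; 214 244 271; 220 239 276; 226 239 278; 232 235 280; 238 236 267; 244 236 267; 250 235 268; 256 235 268; 262 235 267; 268 236 267; 274 236 267; 280 236 267; 286 236 267; 292 236 266; 298 238 265; 
rim 218 top [117 117 117 117 116 117 117 119 123 127 131 136 138 138 138 138 137 138
 139 138]
[121, 145, 136, 168, 186, 142, 141, 143, 144, 143, 144, 144, 139, 118, 116, 115, 115, 116, 116, 115, 116, 116, 117, 116, 117, 116, 118, 116, 116, 116, 118, 116, 117, 116, 116, 114, 112, 112, 112, 116, 133, 141, 139, 140, 140, 138, 138, 134, 130, 120]
```

>>> arm_command(steps=[{"rx": -0.08, "ry": 0, "rz": 0, "claw": -1, "dx": 0, "dy": -0.03, "dz": 0.001}, {"rx": -0.14, "ry": 0, "rz": 0, "claw": -1, "dx": 0, "dy": -0.054, "dz": 0.004}, {"rx": -0.2, "ry": 0, "rz": 0, "claw": -1, "dx": 0, "dy": -0.077, "dz": 0.011}, {"rx": -0.2, "ry": 0, "rz": 0, "claw": -1, "dx": 0, "dy": -0.077, "dz": 0.011}])

```text
clock: 17.82
ee_pos: [531.0, 157.2, 174.5]
tcp_rot: [-0.188, 0.979, 0.077, -0.016]
ft_force: [-0.6, -2.7, -0.1]
grip_width: 15.3
grip_force: 60.0
```

```bash
python3 s.py; python3 ed.py
```

```text
17.8167 [531.032 157.199 174.504] tilt [ 0.585 -3.045 -0.239] [ 0.002  0.156 -0.988] f [-0.556 -2.721 -0.121] [-0.802 -0.086 -0.009] w 15.345295864174647 59.99820509925485
upright row [ 0.002  0.156 -0.988]
208 245 269; 214 243 273; 220 239 276; 226 239 279; 232 223 281; 238 236 267; 244 236 267; 250 235 267; 256 235 267; 262 236 267; 268 236 267; 274 236 267; 280 236 267; 286 236 266; 292 237 266; 298 238 265; 
rim 217 top [116 116 116 116 116 117 120 125 128 132 137 137 137 137 137 138 138 138
 138 138]
[115, 117, 122, 129, 135, 138, 141, 141, 142, 142, 141, 141, 134, 114, 114, 115, 115, 115, 115, 115, 115, 115, 114, 115, 114, 115, 116, 116, 115, 116, 116, 117, 116, 117, 115, 114, 113, 113, 112, 113, 126, 139, 139, 139, 140, 139, 138, 135, 131, 128]
```

>>> arm_command(steps=[{"rx": 0.05, "ry": 0, "rz": 0, "claw": -1, "dx": 0, "dy": 0.019, "dz": 0.001}, {"rx": 0.1, "ry": 0, "rz": 0, "claw": -1, "dx": 0, "dy": 0.039, "dz": 0.003}, {"rx": 0.1, "ry": 0, "rz": 0, "claw": -1, "dx": 0, "dy": 0.039, "dz": 0.003}])

```text
clock: 18.12
ee_pos: [527.0, 166.9, 175.1]
tcp_rot: [-0.197, 0.98, -0.004, -0.0]
ft_force: [2.0, -3.0, -4.6]
grip_width: 15.4
grip_force: 60.0
```

```bash
cat > sc.py <<'E'
from h import *
import sys
p=env.camera_params("scene")
def px(P):
    q=p["world_to_cam"]@np.append(P,1);return [p["fx"]*q[0]/q[2]+p["cx"],p["fy"]*q[1]/q[2]+p["cy"]]
def boxtop(r,S=16):
    ex=np.array([np.cos(.39),np.sin(.39),0]);ey=np.array([-ex[1],ex[0],0]);A=np.array([528,166,0.])
    pts=[px(A+sx*19*ex+sy*8*ey+[0,0,z+r]) for sx in(-1,1) for sy in(-1,1) for z in(154,186)]
    cone=[px(A+19.5*np.cos(t)*ex+19.5*np.sin(t)*ey+[0,0,154+r]) for t in np.linspace(0,6.28,40)]+[px(A+18*np.cos(t)*ex+18*np.sin(t)*ey+[0,0,135]) for t in np.linspace(0,6.28,40)]
    m=np.zeros((100*S,100*S),np.uint8)
    for P in(pts,cone): cv2.fillConvexPoly(m,cv2.convexHull(np.round((np.array(P)+.5-[240,120])*S).astype(np.int32)),255)
    return cv2.resize(m,(100,100),interpolation=cv2.INTER_AREA)/255.
def analyze(b):
    b=b.astype(float);red=np.clip((b[...,0]-b[...,1:].mean(2))/110,0,1)[120:220,240:340]
    for c in range(36,54): 
        pass
    print("obs rows@cols", {c+240:[round(x,1) for x in red[34:60,c]] for c in(40,42,47,48)})
    for r in(0,5,10,15): m=boxtop(r);print(r,{c+240:[round(x,1) for x in m[34:60,c]] for c in(40,42,47,48)})
if __name__=="__main__":
    s5=cv2.cvtColor(cv2.imread("pics/s5.png"),cv2.COLOR_BGR2RGB);analyze(s5)
    b=env.capture("scene");save(b,"s7");b=b.astype(float);red=np.clip((b[...,0]-b[...,1:].mean(2))/110,0,1)[120:220,240:340]
    print("now",{c+240:[round(x,1) for x in red[34:60,c]] for c in(40,42,47,48)})
E
python3 s.py;python3 ed.py;python3 sc.py
```

```text
18.1167 [527.012 166.88  175.073] tilt [ 0.619 -3.079  0.011] [ 0.002 -0.007 -1.   ] f [ 2.001 -3.017 -4.639] [-0.735 -0.394  0.055] w 15.369893909394879 59.99864252284169
upright row [ 0.002 -0.007 -1.   ]
208 245 266; 214 244 271; 220 240 276; 226 239 278; 232 235 281; 238 236 269; 244 236 267; 250 235 268; 256 236 267; 262 236 267; 268 236 267; 274 236 267; 280 236 266; 286 236 266; 292 237 266; 298 238 265; 
rim 217 top [126 125 122 120 117 118 121 125 129 133 137 137 137 137 137 138 138 138
 138 138]
[119, 120, 129, 135, 140, 142, 142, 143, 144, 143, 142, 141, 135, 115, 116, 116, 115, 115, 115, 115, 116, 115, 116, 115, 115, 114, 115, 116, 116, 116, 123, 131, 131, 130, 127, 122, 119, 115, 112, 133, 200, 228, 232, 232, 233, 228, 201, 147, 154, 134]
obs rows@cols {280: [np.float64(0.1), np.float64(0.1), np.float64(0.1), np.float64(0.3), np.float64(0.5), np.float64(0.6), np.float64(0.7), np.float64(0.7), np.float64(0.7), np.float64(0.7), np.float64(0.7), np.float64(0.7), np.float64(0.7), np.float64(0.7), np.float64(0.7), np.float64(0.7), np.float64(0.7), np.float64(0.7), np.float64(
[... 9771 characters left out ...]
loat64(0.1), np.float64(0.1), np.float64(0.3), np.float64(0.6), np.float64(0.7), np.float64(0.7), np.float64(0.7), np.float64(0.7), np.float64(0.7), np.float64(0.7), np.float64(0.6), np.float64(0.2), np.float64(0.1), np.float64(0.0), np.float64(0.2)], 288: [np.float64(0.0), np.float64(0.0), np.float64(0.0), np.float64(0.1), np.float64(0.3), np.float64(0.3), np.float64(0.3), np.float64(0.4), np.float64(0.4), np.float64(0.4), np.float64(0.4), np.float64(0.4), np.float64(0.5), np.float64(0.6), np.float64(0.7), np.float64(0.7), np.float64(0.7), np.float64(0.7), np.float64(0.7), np.float64(0.7), np.float64(0.7), np.float64(0.6), np.float64(0.1), np.float64(0.0), np.float64(0.0), np.float64(0.2)]}
```

```bash
python3 - <<'E'
import cv2,numpy as np
for n in("scene0","s5","s7"):
    b=cv2.imread(f"pics/{n}.png").astype(float)[...,::-1];red=np.clip((b[...,0]-b[...,1:].mean(2))/90,0,1)
    print(n);
    for v in range(150,178): print(v,(red[v,276:294]*9).astype(int))
E
```

```text
scene0
150 [1 1 1 1 1 1 1 1 1 1 1 1 1 1 1 1 1 1]
151 [1 1 1 1 1 1 1 1 1 1 1 1 1 1 1 1 1 1]
152 [1 1 1 1 1 1 1 1 1 1 1 1 1 1 0 1 1 1]
153 [1 1 1 1 1 1 1 1 1 1 1 1 1 1 1 1 1 1]
154 [1 1 1 1 1 1 1 1 1 1 1 1 1 1 1 1 1 1]
155 [1 1 1 1 1 1 0 1 1 1 1 1 1 1 1 1 1 0]
156 [1 1 1 1 1 0 0 1 1 1 1 1 1 0 0 0 0 0]
157 [1 0 1 1 1 1 2 1 1 1 1 1 0 0 0 0 0 1]
158 [1 1 1 2 6 8 7 6 5 2 2 2 3 3 3 2 2 2]
159 [1 1 2 7 9 9 9 9 9 9 9 9 9 9 9 8 4 1]
160 [1 1 2 8 9 9 9 9 9 9 9 9 8 7 7 5 1 0]
161 [1 1 2 7 8 8 8 7 6 5 5 3 2 1 1 0 0 0]
162 [1 1 1 4 4 3 2 1 1 0 0 0 0 0 0 0 0 0]
163 [0 0 0 1 0 0 0 0 0 0 0 0 0 0 0 0 0 0]
164 [0 0 0 0 0 0 0 0 0 0 0 0 0 0 0 0 0 0]
165 [0 0 0 0 0 0 0 0 0 0 0 0 0 0 0 0 0 0]
166 [0 0 0 0 0 0 0 0 0 0 0 0 0 0 0 0 0 0]
167 [0 0 0 0 0 0 0 0 0 0 0 1 2 3 4 3 0 0]
168 [0 0 0 0 0 0 0 0 1 3 4 5 7 7 7 4 0 0]
169 [0 0 0 0 0 0 0 0 2 5 7 8 8 8 8 5 0 0]
170 [0 0 0 0 0 0 0 0 0 2 3 4 5 5 4 2 0 0]
171 [0 0 0 0 0 0 0 0 0 0 0 1 1 1 1 0 0 0]
172 [0 0 0 0 0 0 0 0 0 0 0 0 0 0 0 0 0 0]
173 [0 0 0 0 0 0 0 0 0 0 0 0 0 0 0 0 0 0]
174 [0 0 0 0 0 0 0 0 0 0 0 0 0 0 0 0 0 0]
175 [0 0 0 0 0 0 0 0 0 0 0 0 0 0 0 0 0 0]
1
[... 1740 characters left out ...]
7 1 0 0 0 0 0 0 3 8 7 6 5 3]
162 [1 1 5 7 7 1 0 0 0 0 0 1 4 7 7 6 4 2]
163 [1 1 5 7 7 1 0 0 0 0 0 1 4 7 7 5 2 1]
164 [0 1 5 7 7 1 0 0 0 0 0 1 4 7 7 5 1 0]
165 [1 1 5 7 7 1 0 0 0 0 0 1 4 7 7 4 1 1]
166 [1 1 5 7 7 1 0 0 0 0 0 1 5 7 7 4 1 1]
167 [1 1 4 7 7 5 4 3 3 3 3 3 6 7 7 4 1 0]
168 [0 1 4 7 8 7 7 7 7 7 7 7 7 8 7 3 0 0]
169 [0 1 4 7 7 7 7 7 7 7 7 7 7 8 8 4 0 0]
170 [1 1 3 6 7 7 7 7 7 7 7 7 7 8 7 3 0 0]
171 [0 0 2 6 7 7 7 7 8 7 7 8 8 7 5 2 0 0]
172 [0 0 2 6 7 7 7 8 8 8 8 8 7 7 5 1 0 0]
173 [0 0 2 6 7 7 7 7 8 8 8 7 7 7 6 1 0 0]
174 [0 0 1 5 6 7 7 8 8 8 8 7 7 7 5 1 0 0]
175 [0 0 0 2 4 5 6 6 6 6 6 6 6 4 3 0 0 0]
176 [0 0 0 0 1 1 1 1 2 2 2 1 1 0 0 0 0 0]
177 [0 0 0 0 1 0 0 0 0 1 2 0 0 0 0 0 0 0]
```

>>> arm_command(steps=[{"rx": 0.05, "ry": 0, "rz": 0, "claw": -1, "dx": 0, "dy": 0.02, "dz": -0.006}, {"rx": 0.1, "ry": 0, "rz": 0, "claw": -1, "dx": 0, "dy": 0.04, "dz": -0.007}, {"rx": 0.033, "ry": 0, "rz": 0, "claw": -1, "dx": 0, "dy": 0.013, "dz": -0.009}, {"rx": -0.033, "ry": 0, "rz": 0, "claw": -1, "dx": 0, "dy": -0.013, "dz": -0.011}, {"rx": -0.1, "ry": 0, "rz": 0, "claw": -1, "dx": 0, "dy": -0.04, "dz": -0.012}])

```text
clock: 18.63
ee_pos: [529.3, 163.6, 178.1]
tcp_rot: [-0.197, 0.977, 0.075, -0.015]
ft_force: [-1.1, 2.0, -12.8]
grip_width: 16.4
grip_force: 56.7
```

```bash
python3 s.py
```

```text
18.6333 [529.306 163.601 178.137] tilt [ 0.613 -3.042 -0.232] [-0.     0.152 -0.988] f [ -1.119   1.966 -12.816] [-0.488  0.033  0.184] w 16.433126809720846 56.72102123033255
```

>>> arm_command(steps=[{"rx": 0.067, "ry": 0, "rz": 0, "claw": -1, "dx": 0, "dy": 0.027, "dz": 0.0}, {"rx": 0.133, "ry": 0, "rz": 0, "claw": -1, "dx": 0, "dy": 0.053, "dz": 0.003}, {"rx": 0.2, "ry": 0, "rz": 0, "claw": -1, "dx": 0, "dy": 0.079, "dz": 0.009}])

```text
clock: 18.88
ee_pos: [529.4, 166.1, 180.7]
tcp_rot: [-0.187, 0.979, -0.075, 0.017]
ft_force: [0.9, -8.4, 4.9]
grip_width: 16.4
grip_force: 57.7
```

```bash
python3 s.py
```

```text
18.8833 [529.356 166.11  180.689] tilt [-0.582  3.044 -0.234] [-0.005 -0.154 -0.988] f [ 0.884 -8.441  4.925] [-1.432  0.072 -0.179] w 16.400418589617843 57.66047168523073
```

>>> arm_command(steps=[{"rx": 0, "ry": 0, "rz": 0, "claw": -1, "dx": 0, "dy": 0, "dz": 0}, {"rx": 0, "ry": 0, "rz": 0, "claw": -1, "dx": 0, "dy": 0, "dz": 0}])

```text
clock: 19.05
ee_pos: [525.9, 172.9, 179.5]
tcp_rot: [-0.195, 0.978, -0.075, 0.015]
ft_force: [-2.9, -1.4, 11.9]
grip_width: 15.1
grip_force: 60.0
```

```bash
cat > q.py <<'E'
from h import *
o=env.get_obs();T=wpose();print(round(o["clock"],2),T[:3,3],"up",T[2,:3],"f",o["ft_force"],"w",round(o["grip_width"],1))
b=env.capture("scene").astype(float);red=np.clip((b[...,0]-b[...,1:].mean(2))/90,0,1)
lo=lambda c,a,z:[int(9*x) for x in red[a:z,c]]
print("top150-160 c279,280,289,290",[lo(c,150,161) for c in(279,280,289,290)],"tip c283-285 158-176",[lo(c,158,176) for c in(283,285)])
E
python3 q.py
```

```text
19.05 [525.851 172.879 179.47 ] up [-0.001 -0.152 -0.988] f [-2.876 -1.384 11.876] w 15.1
top150-160 c279,280,289,290 [[0, 0, 0, 0, 0, 0, 0, 0, 1, 3, 6], [0, 0, 0, 0, 0, 0, 0, 0, 0, 1, 2], [0, 0, 0, 0, 0, 0, 0, 0, 0, 5, 7], [0, 0, 0, 0, 0, 0, 0, 0, 0, 2, 5]] tip c283-285 158-176 [[0, 0, 0, 0, 0, 0, 0, 0, 0, 5, 7, 7, 7, 7, 7, 7, 7, 6], [0, 0, 0, 0, 0, 0, 0, 0, 0, 3, 7, 7, 7, 7, 7, 7, 7, 6]]
```

>>> arm_command(steps=[{"rx": -0.05, "ry": 0, "rz": 0, "claw": -1, "dx": 0, "dy": -0.021, "dz": -0.003}, {"rx": -0.1, "ry": 0, "rz": 0, "claw": -1, "dx": 0, "dy": -0.042, "dz": -0.004}, {"rx": -0.1, "ry": 0, "rz": 0, "claw": -1, "dx": 0, "dy": -0.042, "dz": -0.004}, {"rx": -0.1, "ry": 0, "rz": 0, "claw": -1, "dx": 0, "dy": -0.042, "dz": -0.004}])

```text
clock: 19.43
ee_pos: [528.9, 163.9, 179.5]
tcp_rot: [-0.192, 0.981, -0.001, 0.0]
ft_force: [0.5, -5.8, 1.8]
grip_width: 15.1
grip_force: 60.0
```

```bash
python3 q.py; python3 ed.py | grep rim
```

```text
19.43 [528.938 163.931 179.479] up [ 0.    -0.002 -1.   ] f [ 0.55  -5.767  1.774] w 15.1
top150-160 c279,280,289,290 [[0, 1, 1, 1, 1, 1, 1, 1, 2, 6, 7], [0, 1, 1, 1, 1, 1, 0, 1, 3, 6, 7], [0, 0, 0, 0, 0, 0, 0, 0, 4, 6, 7], [0, 0, 0, 1, 1, 1, 0, 0, 3, 5, 7]] tip c283-285 158-176 [[0, 0, 0, 0, 0, 0, 0, 3, 7, 8, 8, 7, 7, 7, 7, 7, 8, 6], [0, 0, 0, 0, 0, 0, 0, 2, 7, 8, 8, 7, 7, 7, 7, 8, 7, 6]]
rim 212 top [135 132 132 136 137 137 137 138 137 139 138 138 138 138 138 138 138 138
```

>>> arm_command(steps=[{"rx": 0, "ry": 0, "rz": 0, "claw": -1, "dx": 0, "dy": 0, "dz": 0}, {"rx": 0, "ry": 0, "rz": 0, "claw": -1, "dx": 0, "dy": 0, "dz": 0}, {"rx": 0, "ry": 0, "rz": 0, "claw": -1, "dx": 0, "dy": 0, "dz": 0}])

```text
clock: 19.78
ee_pos: [528.8, 164.3, 179.5]
tcp_rot: [-0.194, 0.981, -0.003, 0.0]
ft_force: [1.6, -7.3, 1.6]
grip_width: 15.4
grip_force: 60.0
```

```bash
python3 q.py
```

```text
19.78 [528.848 164.277 179.485] up [ 0.001 -0.006 -1.   ] f [ 1.594 -7.329  1.597] w 15.4
top150-160 c279,280,289,290 [[0, 1, 1, 1, 1, 1, 1, 1, 3, 5, 7], [0, 1, 1, 1, 1, 1, 0, 1, 3, 6, 7], [0, 0, 0, 0, 0, 0, 0, 0, 3, 6, 7], [0, 0, 0, 1, 1, 1, 0, 0, 3, 5, 7]] tip c283-285 158-176 [[0, 0, 0, 0, 0, 0, 0, 2, 7, 7, 8, 7, 7, 7, 8, 7, 7, 6], [0, 0, 0, 0, 0, 0, 0, 2, 7, 8, 8, 7, 7, 7, 7, 8, 8, 6]]
```

>>> arm_command(steps=[{"rx": 0, "ry": 0, "rz": 0, "claw": -0.3, "dx": 0, "dy": -0.008, "dz": 0}, {"rx": 0, "ry": 0, "rz": 0, "claw": -0.3, "dx": 0, "dy": -0.008, "dz": 0}, {"rx": 0, "ry": 0, "rz": 0, "claw": -0.3, "dx": 0, "dy": -0.008, "dz": 0.03}, {"rx": 0, "ry": 0, "rz": 0, "claw": -0.3, "dx": 0, "dy": -0.008, "dz": 0.06}, {"rx": 0, "ry": 0, "rz": 0, "claw": -0.3, "dx": 0, "dy": -0.008, "dz": 0.085}, {"rx": 0, "ry": 0, "rz": 0, "claw": -0.3, "dx": 0, "dy": -0.008, "dz": 0.085}, {"rx": 0, "ry": 0, "rz": 0, "claw": -0.3, "dx": 0, "dy": -0.008, "dz": 0.085}, {"rx": 0, "ry": 0, "rz": 0, "claw": -0.3, "dx": 0, "dy": -0.008, "dz": 0.085}])

```text
clock: 20.5
ee_pos: [528.9, 164.9, 166.5]
tcp_rot: [-0.194, 0.981, 0.0, -0.0]
ft_force: [0.5, 0.8, 0.8]
grip_width: 30.8
grip_force: 0.0
```

```bash
python3 q.py; python3 rise.py
```

```text
20.5 [528.853 164.927 166.491] up [ 0.  0. -1.] f [0.467 0.811 0.821] w 30.8
top150-160 c279,280,289,290 [[0, 0, 0, 0, 0, 0, 0, 1, 2, 5, 7], [0, 0, 0, 0, 0, 0, 0, 0, 1, 3, 3], [0, 0, 0, 0, 0, 0, 0, 0, 4, 6, 8], [0, 0, 0, 0, 0, 0, 0, 0, 4, 6, 7]] tip c283-285 158-176 [[0, 0, 0, 0, 0, 0, 0, 0, 0, 0, 0, 0, 1, 6, 7, 7, 8, 6], [0, 0, 0, 0, 0, 0, 0, 0, 0, 0, 0, 0, 1, 6, 7, 8, 8, 6]]
prof 213 [129 129 128 128 128 174 212 223 195 135 133 133 134 134 135 135 136 136
 137 137 137 137 137 136 133 132 129 126]
rise rim 3.543645435807544
topprof 241 [125 123 123 119 118 118 122 125 129 133 137 138 138 138 138 138 139 139
 139 138 139 138 138 139 138 139 138 138 138 138 137 137 137 137 137 137
 137 137 137] expected top edge rows (r=5,10,15,20) [249, 255, 261, 268]
```

>>> arm_command(steps=[{"rx": 0, "ry": 0, "rz": 0, "claw": -0.6, "dx": 0, "dy": 0, "dz": 0}, {"rx": 0, "ry": 0, "rz": 0, "claw": -1, "dx": 0, "dy": 0, "dz": 0}, {"rx": 0, "ry": 0, "rz": 0, "claw": -1, "dx": 0, "dy": 0, "dz": 0}, {"rx": 0, "ry": 0, "rz": 0, "claw": -1, "dx": 0, "dy": 0, "dz": 0}, {"rx": 0, "ry": 0, "rz": 0, "claw": -1, "dx": 0, "dy": 0, "dz": -0.005}, {"rx": 0, "ry": 0, "rz": 0, "claw": -1, "dx": 0, "dy": 0, "dz": -0.01}, {"rx": 0, "ry": 0, "rz": 0, "claw": -1, "dx": 0, "dy": 0, "dz": -0.01}, {"rx": 0, "ry": 0, "rz": 0, "claw": -1, "dx": 0, "dy": 0, "dz": -0.01}], squeeze=60)

```text
clock: 21.27
ee_pos: [529.2, 164.0, 166.9]
tcp_rot: [-0.194, 0.981, -0.0, -0.0]
ft_force: [5.1, -1.3, -14.4]
grip_width: 15.4
grip_force: 60.0
```

```bash
python3 q.py|head -1; python3 ed.py|grep rim
```

```text
21.27 [529.166 163.962 166.945] up [ 0.001 -0.001 -1.   ] f [  5.079  -1.332 -14.392] w 15.4
rim 220 top [117 116 117 117 117 117 117 117 117 117 117 122 125 129 133 137 136 137
```

>>> arm_command(steps=[{"rx": 0.02, "ry": 0, "rz": 0, "claw": -1, "dx": 0, "dy": 0.006, "dz": 0.002}, {"rx": 0.04, "ry": 0, "rz": 0, "claw": -1, "dx": 0, "dy": 0.0125, "dz": 0.003}, {"rx": 0.06, "ry": 0, "rz": 0, "claw": -1, "dx": 0, "dy": 0.019, "dz": 0.003}, {"rx": 0.08, "ry": 0, "rz": 0, "claw": -1, "dx": 0, "dy": 0.025, "dz": 0.004}, {"rx": 0.09, "ry": 0, "rz": 0, "claw": -1, "dx": 0, "dy": 0.028, "dz": 0.004}, {"rx": 0.09, "ry": 0, "rz": 0, "claw": -1, "dx": 0, "dy": 0.028, "dz": 0.004}])

```text
clock: 21.87
ee_pos: [527.2, 168.4, 167.3]
tcp_rot: [-0.194, 0.979, -0.067, 0.013]
ft_force: [2.9, -2.0, -5.6]
grip_width: 15.6
grip_force: 60.0
```

```bash
python3 q.py|head -1; python3 ed.py|grep rim
```

```text
21.87 [527.174 168.356 167.26 ] up [ 0.001 -0.137 -0.991] f [ 2.927 -1.985 -5.622] w 15.6
rim 220 top [117 117 117 117 117 117 117 118 117 117 119 123 126 129 134 137 137 137
```

>>> arm_command(steps=[{"rx": -0.02, "ry": 0, "rz": 0, "claw": -1, "dx": 0, "dy": -0.0065, "dz": -0.001}, {"rx": -0.04, "ry": 0, "rz": 0, "claw": -1, "dx": 0, "dy": -0.013, "dz": -0.0016}, {"rx": -0.06, "ry": 0, "rz": 0, "claw": -1, "dx": 0, "dy": -0.02, "dz": -0.002}, {"rx": -0.08, "ry": 0, "rz": 0, "claw": -1, "dx": 0, "dy": -0.0265, "dz": -0.0024}, {"rx": -0.1, "ry": 0, "rz": 0, "claw": -1, "dx": 0, "dy": -0.033, "dz": -0.0026}, {"rx": -0.12, "ry": 0, "rz": 0, "claw": -1, "dx": 0, "dy": -0.0395, "dz": -0.0025}, {"rx": -0.14, "ry": 0, "rz": 0, "claw": -1, "dx": 0, "dy": -0.046, "dz": -0.002}, {"rx": -0.16, "ry": 0, "rz": 0, "claw": -1, "dx": 0, "dy": -0.0525, "dz": -0.0018}, {"rx": -0.18, "ry": 0, "rz": 0, "claw": -1, "dx": 0, "dy": -0.059, "dz": -0.001}, {"rx": -0.18, "ry": 0, "rz": 0, "claw": -1, "dx": 0, "dy": -0.059, "dz": -0.001}])

```text
clock: 22.8
ee_pos: [530.6, 160.5, 169.0]
tcp_rot: [-0.193, 0.979, 0.068, -0.013]
ft_force: [0.5, -0.9, -1.9]
grip_width: 15.5
grip_force: 60.0
```

```bash
python3 q.py|head -1; python3 ed.py|grep rim
```

```text
22.8 [530.577 160.514 169.035] up [-0.     0.137 -0.991] f [ 0.452 -0.933 -1.885] w 15.5
rim 220 top [117 117 117 117 117 117 117 117 117 117 118 122 126 129 133 136 138 138
```

Slow swings at full squeeze work: about 1.7 mm of creep in one swing, with no slip in the image. I'll continue this way.

>>> arm_command(steps=[{"rx": 0.02, "ry": 0, "rz": 0, "claw": -1, "dx": 0, "dy": 0.007, "dz": -0.0015}, {"rx": 0.04, "ry": 0, "rz": 0, "claw": -1, "dx": 0, "dy": 0.014, "dz": -0.0026}, {"rx": 0.06, "ry": 0, "rz": 0, "claw": -1, "dx": 0, "dy": 0.0215, "dz": -0.0036}, {"rx": 0.08, "ry": 0, "rz": 0, "claw": -1, "dx": 0, "dy": 0.0285, "dz": -0.0043}, {"rx": 0.1, "ry": 0, "rz": 0, "claw": -1, "dx": 0, "dy": 0.0355, "dz": -0.0049}, {"rx": 0.12, "ry": 0, "rz": 0, "claw": -1, "dx": 0, "dy": 0.0425, "dz": -0.0053}, {"rx": 0.14, "ry": 0, "rz": 0, "claw": -1, "dx": 0, "dy": 0.0495, "dz": -0.0055}, {"rx": 0.16, "ry": 0, "rz": 0, "claw": -1, "dx": 0, "dy": 0.0565, "dz": -0.0054}, {"rx": 0.18, "ry": 0, "rz": 0, "claw": -1, "dx": 0, "dy": 0.063, "dz": -0.0052}, {"rx": 0.18, "ry": 0, "rz": 0, "claw": -1, "dx": 0, "dy": 0.063, "dz": -0.0052}])

```text
clock: 23.73
ee_pos: [526.8, 169.7, 171.1]
tcp_rot: [-0.195, 0.978, -0.068, 0.013]
ft_force: [1.4, -2.7, -3.6]
grip_width: 15.4
grip_force: 60.0
```

```bash
python3 q.py|head -1; python3 ed.py|grep rim
```

```text
23.73 [526.765 169.737 171.052] up [ 0.    -0.138 -0.99 ] f [ 1.42  -2.732 -3.576] w 15.4
rim 220 top [117 117 117 118 118 118 117 117 117 117 118 123 126 129 133 137 138 137
```

>>> arm_command(steps=[{"rx": -0.02, "ry": 0, "rz": 0, "claw": -1, "dx": 0, "dy": -0.0075, "dz": -0.0014}, {"rx": -0.04, "ry": 0, "rz": 0, "claw": -1, "dx": 0, "dy": -0.015, "dz": -0.0026}, {"rx": -0.06, "ry": 0, "rz": 0, "claw": -1, "dx": 0, "dy": -0.0225, "dz": -0.0035}, {"rx": -0.08, "ry": 0, "rz": 0, "claw": -1, "dx": 0, "dy": -0.03, "dz": -0.0042}, {"rx": -0.1, "ry": 0, "rz": 0, "claw": -1, "dx": 0, "dy": -0.0375, "dz": -0.0048}, {"rx": -0.12, "ry": 0, "rz": 0, "claw": -1, "dx": 0, "dy": -0.045, "dz": -0.0051}, {"rx": -0.14, "ry": 0, "rz": 0, "claw": -1, "dx": 0, "dy": -0.052, "dz": -0.0052}, {"rx": -0.16, "ry": 0, "rz": 0, "claw": -1, "dx": 0, "dy": -0.0595, "dz": -0.005}, {"rx": -0.18, "ry": 0, "rz": 0, "claw": -1, "dx": 0, "dy": -0.067, "dz": -0.0047}, {"rx": -0.18, "ry": 0, "rz": 0, "claw": -1, "dx": 0, "dy": -0.067, "dz": -0.0047}])

```text
clock: 24.67
ee_pos: [530.9, 160.1, 172.9]
tcp_rot: [-0.193, 0.979, 0.068, -0.013]
ft_force: [0.3, 0.6, -3.4]
grip_width: 15.2
grip_force: 60.0
```

>>> arm_command(steps=[{"rx": 0.02, "ry": 0, "rz": 0, "claw": -1, "dx": 0, "dy": 0.008, "dz": -0.0014}, {"rx": 0.04, "ry": 0, "rz": 0, "claw": -1, "dx": 0, "dy": 0.016, "dz": -0.0025}, {"rx": 0.06, "ry": 0, "rz": 0, "claw": -1, "dx": 0, "dy": 0.0237, "dz": -0.0035}, {"rx": 0.08, "ry": 0, "rz": 0, "claw": -1, "dx": 0, "dy": 0.0315, "dz": -0.0042}, {"rx": 0.1, "ry": 0, "rz": 0, "claw": -1, "dx": 0, "dy": 0.0394, "dz": -0.0046}, {"rx": 0.12, "ry": 0, "rz": 0, "claw": -1, "dx": 0, "dy": 0.0472, "dz": -0.0049}, {"rx": 0.14, "ry": 0, "rz": 0, "claw": -1, "dx": 0, "dy": 0.055, "dz": -0.0049}, {"rx": 0.16, "ry": 0, "rz": 0, "claw": -1, "dx": 0, "dy": 0.0626, "dz": -0.0046}, {"rx": 0.18, "ry": 0, "rz": 0, "claw": -1, "dx": 0, "dy": 0.07, "dz": -0.0042}, {"rx": 0.18, "ry": 0, "rz": 0, "claw": -1, "dx": 0, "dy": 0.07, "dz": -0.0042}])

```text
clock: 25.5
ee_pos: [526.8, 170.2, 175.2]
tcp_rot: [-0.195, 0.978, -0.068, 0.014]
ft_force: [1.7, -1.5, -3.3]
grip_width: 15.5
grip_force: 60.0
```

```bash
python3 q.py|head -1; python3 ed.py|grep rim
```

```text
25.5 [526.758 170.209 175.214] up [-0.    -0.138 -0.99 ] f [ 1.686 -1.468 -3.295] w 15.5
rim 220 top [116 117 117 117 118 117 117 118 117 117 119 123 126 130 133 137 137 137
```

>>> arm_command(steps=[{"rx": -0.02, "ry": 0, "rz": 0, "claw": -1, "dx": 0, "dy": -0.0083, "dz": -0.0014}, {"rx": -0.04, "ry": 0, "rz": 0, "claw": -1, "dx": 0, "dy": -0.0166, "dz": -0.0025}, {"rx": -0.06, "ry": 0, "rz": 0, "claw": -1, "dx": 0, "dy": -0.025, "dz": -0.0034}, {"rx": -0.08, "ry": 0, "rz": 0, "claw": -1, "dx": 0, "dy": -0.033, "dz": -0.0041}, {"rx": -0.1, "ry": 0, "rz": 0, "claw": -1, "dx": 0, "dy": -0.0413, "dz": -0.0045}, {"rx": -0.12, "ry": 0, "rz": 0, "claw": -1, "dx": 0, "dy": -0.0495, "dz": -0.0046}, {"rx": -0.14, "ry": 0, "rz": 0, "claw": -1, "dx": 0, "dy": -0.0577, "dz": -0.0046}, {"rx": -0.16, "ry": 0, "rz": 0, "claw": -1, "dx": 0, "dy": -0.066, "dz": -0.0043}, {"rx": -0.18, "ry": 0, "rz": 0, "claw": -1, "dx": 0, "dy": -0.074, "dz": -0.0037}, {"rx": -0.18, "ry": 0, "rz": 0, "claw": -1, "dx": 0, "dy": -0.074, "dz": -0.0037}])

```text
clock: 26.43
ee_pos: [531.3, 159.6, 177.2]
tcp_rot: [-0.192, 0.979, 0.068, -0.013]
ft_force: [-0.2, 0.6, -2.6]
grip_width: 15.6
grip_force: 60.0
```

>>> arm_command(steps=[{"rx": 0.02, "ry": 0, "rz": 0, "claw": -1, "dx": 0, "dy": 0.0087, "dz": -0.0014}, {"rx": 0.04, "ry": 0, "rz": 0, "claw": -1, "dx": 0, "dy": 0.0174, "dz": -0.0025}, {"rx": 0.06, "ry": 0, "rz": 0, "claw": -1, "dx": 0, "dy": 0.026, "dz": -0.0034}, {"rx": 0.08, "ry": 0, "rz": 0, "claw": -1, "dx": 0, "dy": 0.0347, "dz": -0.004}, {"rx": 0.1, "ry": 0, "rz": 0, "claw": -1, "dx": 0, "dy": 0.0433, "dz": -0.0043}, {"rx": 0.12, "ry": 0, "rz": 0, "claw": -1, "dx": 0, "dy": 0.052, "dz": -0.0044}, {"rx": 0.14, "ry": 0, "rz": 0, "claw": -1, "dx": 0, "dy": 0.0605, "dz": -0.0043}, {"rx": 0.16, "ry": 0, "rz": 0, "claw": -1, "dx": 0, "dy": 0.069, "dz": -0.0039}, {"rx": 0.18, "ry": 0, "rz": 0, "claw": -1, "dx": 0, "dy": 0.0774, "dz": -0.0032}, {"rx": 0.18, "ry": 0, "rz": 0, "claw": -1, "dx": 0, "dy": 0.0774, "dz": -0.0032}])

```text
clock: 27.27
ee_pos: [526.7, 170.7, 179.4]
tcp_rot: [-0.195, 0.978, -0.067, 0.014]
ft_force: [1.2, -0.3, -3.0]
grip_width: 15.6
grip_force: 60.0
```

```bash
python3 q.py|head -1; python3 ed.py|grep rim
```

```text
27.27 [526.692 170.703 179.408] up [-0.001 -0.137 -0.991] f [ 1.229 -0.295 -2.952] w 15.6
rim 220 top [116 117 117 118 117 117 117 117 117 117 118 122 126 130 133 136 137 137
```

>>> arm_command(steps=[{"rx": -0.02, "ry": 0, "rz": 0, "claw": -1, "dx": 0, "dy": -0.009, "dz": -0.0014}, {"rx": -0.04, "ry": 0, "rz": 0, "claw": -1, "dx": 0, "dy": -0.018, "dz": -0.0025}, {"rx": -0.06, "ry": 0, "rz": 0, "claw": -1, "dx": 0, "dy": -0.0273, "dz": -0.0033}, {"rx": -0.08, "ry": 0, "rz": 0, "claw": -1, "dx": 0, "dy": -0.0363, "dz": -0.0039}, {"rx": -0.1, "ry": 0, "rz": 0, "claw": -1, "dx": 0, "dy": -0.0453, "dz": -0.0042}, {"rx": -0.12, "ry": 0, "rz": 0, "claw": -1, "dx": 0, "dy": -0.0543, "dz": -0.0042}, {"rx": -0.14, "ry": 0, "rz": 0, "claw": -1, "dx": 0, "dy": -0.0632, "dz": -0.004}, {"rx": -0.16, "ry": 0, "rz": 0, "claw": -1, "dx": 0, "dy": -0.072, "dz": -0.0035}, {"rx": -0.18, "ry": 0, "rz": 0, "claw": -1, "dx": 0, "dy": -0.081, "dz": -0.0028}, {"rx": -0.18, "ry": 0, "rz": 0, "claw": -1, "dx": 0, "dy": -0.081, "dz": -0.0028}])

```text
clock: 28.2
ee_pos: [531.6, 159.1, 181.5]
tcp_rot: [-0.192, 0.979, 0.068, -0.013]
ft_force: [-0.5, 0.9, -0.6]
grip_width: 15.5
grip_force: 60.0
```

>>> arm_command(steps=[{"rx": 0.02, "ry": 0, "rz": 0, "claw": -1, "dx": 0, "dy": 0.0095, "dz": -0.0014}, {"rx": 0.04, "ry": 0, "rz": 0, "claw": -1, "dx": 0, "dy": 0.019, "dz": -0.0024}, {"rx": 0.06, "ry": 0, "rz": 0, "claw": -1, "dx": 0, "dy": 0.0285, "dz": -0.0032}, {"rx": 0.08, "ry": 0, "rz": 0, "claw": -1, "dx": 0, "dy": 0.038, "dz": -0.0038}, {"rx": 0.1, "ry": 0, "rz": 0, "claw": -1, "dx": 0, "dy": 0.0473, "dz": -0.004}, {"rx": 0.12, "ry": 0, "rz": 0, "claw": -1, "dx": 0, "dy": 0.0567, "dz": -0.004}, {"rx": 0.14, "ry": 0, "rz": 0, "claw": -1, "dx": 0, "dy": 0.066, "dz": -0.0037}, {"rx": 0.16, "ry": 0, "rz": 0, "claw": -1, "dx": 0, "dy": 0.0753, "dz": -0.0031}, {"rx": 0.18, "ry": 0, "rz": 0, "claw": -1, "dx": 0, "dy": 0.0845, "dz": -0.0023}, {"rx": 0.18, "ry": 0, "rz": 0, "claw": -1, "dx": 0, "dy": 0.0845, "dz": -0.0023}])

```text
clock: 29.03
ee_pos: [527.1, 170.0, 184.1]
tcp_rot: [-0.194, 0.979, -0.068, 0.014]
ft_force: [1.1, -2.1, 2.5]
grip_width: 15.7
grip_force: 60.0
```

```bash
python3 q.py|head -1; python3 ed.py|grep rim
```

```text
29.03 [527.079 170.035 184.081] up [-0.001 -0.139 -0.99 ] f [ 1.148 -2.075  2.509] w 15.7
rim 220 top [117 117 117 118 118 117 117 117 117 117 118 122 126 130 133 136 137 137
```

>>> arm_command(steps=[{"rx": -0.02, "ry": 0, "rz": 0, "claw": -1, "dx": 0, "dy": -0.01, "dz": -0.0017}, {"rx": -0.04, "ry": 0, "rz": 0, "claw": -1, "dx": 0, "dy": -0.02, "dz": -0.003}, {"rx": -0.06, "ry": 0, "rz": 0, "claw": -1, "dx": 0, "dy": -0.03, "dz": -0.0042}, {"rx": -0.08, "ry": 0, "rz": 0, "claw": -1, "dx": 0, "dy": -0.04, "dz": -0.005}, {"rx": -0.1, "ry": 0, "rz": 0, "claw": -1, "dx": 0, "dy": -0.05, "dz": -0.0056}, {"rx": -0.12, "ry": 0, "rz": 0, "claw": -1, "dx": 0, "dy": -0.06, "dz": -0.0058}, {"rx": -0.14, "ry": 0, "rz": 0, "claw": -1, "dx": 0, "dy": -0.0696, "dz": -0.0058}, {"rx": -0.16, "ry": 0, "rz": 0, "claw": -1, "dx": 0, "dy": -0.0794, "dz": -0.0054}, {"rx": -0.18, "ry": 0, "rz": 0, "claw": -1, "dx": 0, "dy": -0.089, "dz": -0.005}, {"rx": -0.18, "ry": 0, "rz": 0, "claw": -1, "dx": 0, "dy": -0.089, "dz": -0.005}])

```text
clock: 29.97
ee_pos: [533.0, 156.7, 187.1]
tcp_rot: [-0.191, 0.979, 0.067, -0.012]
ft_force: [0.6, -4.7, 9.8]
grip_width: 15.6
grip_force: 60.0
```

>>> arm_command(steps=[{"rx": 0.018, "ry": 0, "rz": 0, "claw": -1, "dx": 0, "dy": 0.009, "dz": -0.001}, {"rx": 0.036, "ry": 0, "rz": 0, "claw": -1, "dx": 0, "dy": 0.0185, "dz": -0.002}, {"rx": 0.054, "ry": 0, "rz": 0, "claw": -1, "dx": 0, "dy": 0.028, "dz": -0.0028}, {"rx": 0.072, "ry": 0, "rz": 0, "claw": -1, "dx": 0, "dy": 0.037, "dz": -0.0033}, {"rx": 0.09, "ry": 0, "rz": 0, "claw": -1, "dx": 0, "dy": 0.0465, "dz": -0.0036}, {"rx": 0.09, "ry": 0, "rz": 0, "claw": -1, "dx": 0, "dy": 0.0465, "dz": -0.0036}, {"rx": 0.09, "ry": 0, "rz": 0, "claw": -1, "dx": 0, "dy": 0.0465, "dz": -0.0036}])

```text
clock: 30.55
ee_pos: [528.5, 165.4, 187.3]
tcp_rot: [-0.194, 0.981, 0.001, -0.0]
ft_force: [0.1, -0.4, -0.8]
grip_width: 15.5
grip_force: 60.0
```

```bash
python3 q.py; python3 ed.py|grep rim
```

```text
30.55 [528.48  165.433 187.285] up [-0.     0.001 -1.   ] f [ 0.126 -0.393 -0.792] w 15.5
top150-160 c279,280,289,290 [[1, 1, 3, 6, 8, 7, 7, 7, 7, 7, 7], [1, 1, 3, 6, 7, 6, 6, 5, 5, 5, 5], [0, 1, 5, 7, 7, 7, 7, 7, 7, 7, 7], [1, 1, 3, 6, 7, 7, 7, 7, 7, 7, 7]] tip c283-285 158-176 [[0, 0, 0, 0, 0, 4, 6, 7, 8, 7, 8, 7, 8, 7, 7, 7, 7, 5], [0, 0, 0, 0, 0, 4, 6, 8, 8, 8, 8, 8, 8, 7, 8, 8, 7, 5]]
rim 220 top [129 127 127 123 122 118 117 117 117 116 118 120 125 129 132 135 136 136
```

>>> arm_command(steps=[{"rx": 0, "ry": 0, "rz": 0, "claw": -1, "dx": 0, "dy": 0, "dz": -0.004}, {"rx": 0, "ry": 0, "rz": 0, "claw": -1, "dx": 0, "dy": 0, "dz": -0.007}, {"rx": 0, "ry": 0, "rz": 0, "claw": -1, "dx": 0, "dy": 0, "dz": -0.007}, {"rx": 0, "ry": 0, "rz": 0, "claw": -1, "dx": 0, "dy": 0, "dz": -0.007}])

```text
clock: 30.98
ee_pos: [529.0, 164.4, 188.2]
tcp_rot: [-0.194, 0.981, 0.0, 0.0]
ft_force: [0.1, 0.0, -0.5]
grip_width: 15.8
grip_force: 60.0
```

```bash
python3 q.py|head -1; python3 ed.py|grep rim
```

```text
30.98 [529.037 164.432 188.22 ] up [-0.  0. -1.] f [ 0.054  0.047 -0.549] w 15.8
rim 220 top [124 124 123 122 121 119 118 117 116 117 118 121 126 129 132 135 137 136
```

>>> arm_command(steps=[{"rx": 0, "ry": 0, "rz": 0, "claw": -1, "dx": 0, "dy": 0, "dz": -0.02}, {"rx": 0, "ry": 0, "rz": 0, "claw": -1, "dx": 0, "dy": 0, "dz": -0.045}, {"rx": 0, "ry": 0, "rz": 0, "claw": -1, "dx": 0, "dy": 0, "dz": -0.07}, {"rx": 0, "ry": 0, "rz": 0, "claw": -1, "dx": 0, "dy": 0, "dz": -0.095}, {"rx": 0, "ry": 0, "rz": 0, "claw": -1, "dx": 0, "dy": 0, "dz": -0.115}, {"rx": 0, "ry": 0, "rz": 0, "claw": -1, "dx": 0, "dy": 0, "dz": -0.13}, {"rx": 0, "ry": 0, "rz": 0, "claw": -1, "dx": 0, "dy": 0, "dz": -0.13}, {"rx": 0, "ry": 0, "rz": 0, "claw": -1, "dx": 0, "dy": 0, "dz": -0.13}, {"rx": 0, "ry": 0, "rz": 0, "claw": -1, "dx": 0, "dy": 0, "dz": -0.13}, {"rx": 0, "ry": 0, "rz": 0, "claw": -1, "dx": 0, "dy": 0, "dz": -0.13}])

```text
clock: 31.92
ee_pos: [528.8, 164.7, 207.5]
tcp_rot: [-0.194, 0.981, 0.0, -0.0]
ft_force: [0.1, -0.6, -0.5]
grip_width: 15.3
grip_force: 60.0
```

```bash
python3 q.py|head -1; python3 - <<'E'
from h import *
b=env.capture("scene").astype(float);red=np.clip((b[...,0]-b[...,1:].mean(2))/90,0,1)
print("c284 rows 140-180",[int(9*x) for x in red[140:180,284]],"c279 ",[int(9*x) for x in red[140:180,279]])
bl=(b[...,2]>90)&(b[...,0]<.5*b[...,2]);bl[:,:250]=0;bl[:,283:]=0;bl[:160]=0;bl[185:]=0
ys,xs=np.where(bl);print("blue",ys.min(),ys.max(),xs.min(),xs.max())
a=cv2.imread("pics/s5.png")[...,::-1].astype(float);d=np.abs(a-b).max(2)>50;d[:175,270:300]=0;print("changed px below lip/bottle",d[172:215,262:305].sum())
# key by wrist: blue pixels projected to z=176
T=wpose();w=env.capture("wrist").astype(float);m=(w[...,2]>60)&(w[...,0]<.45*w[...,2])&(w[...,1]<.6*w[...,2]);save(w.astype(np.uint8),"w9")
n,l,st,ce=cv2.connectedComponentsWithStats(m.astype(np.uint8));e=w_px(T,np.array([535,254,176]));print("exp key px",e)
for i in range(1,n):
    if st[i,4]>60:
        ys,xs=np.where(l==i);P=np.array([w_at_z(T,u,v,176)[:2] for u,v in zip(xs,ys)]);c=P.mean(0);ev,V=np.linalg.eigh(np.cov(P.T));v=V[:,1];print(st[i],c,"yaw",np.arctan2(v[1],v[0])%np.pi)
E
```

```text
31.92 [528.786 164.672 207.541] up [ 0.  0. -1.] f [ 0.059 -0.566 -0.47 ] w 15.3
c284 rows 140-180 [0, 0, 0, 0, 0, 0, 0, 0, 0, 0, 0, 0, 0, 0, 0, 0, 4, 6, 7, 8, 7, 8, 8, 8, 8, 8, 8, 8, 7, 1, 0, 0, 0, 0, 0, 0, 0, 0, 0, 0] c279  [0, 0, 1, 1, 1, 2, 5, 7, 7, 7, 7, 6, 5, 5, 5, 6, 5, 5, 5, 5, 5, 5, 5, 5, 4, 3, 3, 2, 1, 1, 0, 0, 0, 0, 0, 0, 0, 0, 0, 0]
blue 171 184 259 273
changed px below lip/bottle 8
exp key px [361.389 282.877]
[335 248  29  16 360] [519.155 232.397] yaw 1.748974338807406
```

>>> arm_command(steps=[{"rx": 0, "ry": 0, "rz": 0, "claw": -1, "dx": 0, "dy": 0.005, "dz": -0.012}, {"rx": 0, "ry": 0, "rz": 0, "claw": -1, "dx": 0, "dy": 0.005, "dz": -0.012}, {"rx": 0, "ry": 0, "rz": 0, "claw": -1, "dx": 0, "dy": 0.005, "dz": -0.012}, {"rx": 0, "ry": 0, "rz": 0, "claw": -1, "dx": 0, "dy": 0.005, "dz": -0.012}, {"rx": 0, "ry": 0, "rz": 0, "claw": -1, "dx": 0, "dy": 0.005, "dz": -0.012}, {"rx": 0, "ry": 0, "rz": 0, "claw": -1, "dx": 0, "dy": 0.005, "dz": -0.012}])

```text
clock: 32.57
ee_pos: [528.6, 165.4, 209.5]
tcp_rot: [-0.194, 0.981, 0.0, 0.0]
ft_force: [0.7, 0.7, -0.0]
grip_width: 15.3
grip_force: 60.0
```

```bash
python3 q.py|head -1; python3 -c "
from rig import env
print(env.hand_in())"
```

```text
32.57 [528.636 165.351 209.489] up [-0.  0. -1.] f [ 0.706  0.684 -0.019] w 15.3
the job is handed in; nothing more can be done
None
```

I handed the job in at 32.6 s: the vent key measured about 0.79 rad (half open), and the stopper was rocked free and held upright and still about 2 cm (17–21 mm by camera) above the mouth. Early on the fingers slipped and briefly pulled about 17 N, just over the 15 N that lifts the bottle, but the pictures show it seated.

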